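# Close the shaft cradle's keeper bar and lock it with the ball-lock pin

## Robot

A 6-joint arm with a two-finger parallel gripper is mounted at the origin on the work surface. World frame = base frame: x ahead of the robot, y to its left, z up, the work surface at z = 0. Lengths are in m, angles in rad, forces in N, time in s.
With the tool pointing down it reaches from about 0.35 to 1 m from the base axis. Payload 7.1 kg.
Tool frame: the origin (TCP) lies between the finger pads; the fingertips stand 17 mm ahead of it and the grasp point (between the pads) lies 2 mm behind it; z points along the fingers, x is the direction in which the jaws open and shut, and the axes are right-handed (so a half turn about z gives the same grasp; the last joint's range is limited). The gripper opens to 85 mm and grips with 20 to 120 N. Pads are 22 mm wide; open, the fingers measure 114 mm over their backs; the gripper's body (76 mm by 85 mm) begins 54 mm behind the grasp point. The pads swing forward as they close: fully open they stand 13 mm farther back than shut.
Start: joints at [-1.199, 0.423, 1.63, -0, 1.089, -0.019], TCP at [0.238, -0.578, 0.248] pointing down, gripper open.
Joint ranges: [-3, 3], [-0.9, 2.11], [0.09, 2.58], [-1.31, 4.45], [0.11, 2.69], [-2.54, 2.54]. Speed limits (rad/s): [2.39, 2.39, 3.01, 3.14, 3.14, 3.14].

## Interface

Orientations are given as a 3x3 rotation matrix whose columns are the frame's x, y, z axes.
In Python, from rig import ctrl, viewer, finder gives the robot as it stands.
- The arm moves only by the tool step_arm, never from a script. Its argument "deltas" is a list of rows, each a list of 3 entries, a list of its own where there are three numbers: the closure, from -1 (fully open) to 1 (shut), then the shift along the tool's x, y, z in m, then the turn, a rotation vector about the tool's x, y, z in rad. A call has 1 to 8 rows; each row shifts and turns the pose as measured when the row begins, along the tool's axes as they then stand; what a row does not reach is not made up. A row lasts 1/12 s, in which the tool goes at most 41.7 mm and 7.16 degrees, less where a joint would pass 70% of its speed; a pose out of reach is approached as far as the arm can. A call with a gripper value outside its range is refused whole. The fingers move at their own pace and stop on an object; the grip force is fixed at half the most. Time passes only in rows, so rows that do not move let the fingers close. It gives the time, the measured TCP pose, the force and the opening at its end, in the units of the state.
- ctrl.observe(): the state, without advancing time (a new reading comes with each control period).
- viewer.get_image(name): name is "scene" or "top"; returns a dict with "color" (420x560x3 uint8, red, green, blue), "fov_y" (degrees; the focal length in pixels is half the picture's height over the tangent of half this angle, whatever the lens; pixels are square), "cx", "cy" (the principal point, pixels), "rvec" (rotation vector, rad) and "tvec" (3), from world to camera coordinates, as OpenCV has them. Camera axes: x right, y down, z forward; pixel columns grow to the right and rows downward; lengths in m; the calibration is good to about 2 mm. A picture is of the moment at which its call begins. There is no depth.
- ctrl.job_done(): hands the job in, once; it reports no verdict.
Trained networks look in a picture, given as the dict that the camera call returned (one of the last four; its "shot" number tells which), for a name from the list of things; names that differ only in an ending like _2 or _b are one class to them, and where a whole thing is asked for, a point or a joint stands for the part that bears it (a point fixed in the world has none). Each returns a list of dicts, best first, with "p" (0 to 1); they miss things now and then, are a little off and sometimes report something else, mostly with a low value. They report only what shows in the picture. A call takes as long as a camera call. They do not tell look-alikes from the thing itself.
- finder.recognise(label, picture): "at" ([column, row] in pixels, amid what is visible of it).
The state is a dict: "t": time; "joint_pos": joint angles; "joint_velocities": joint speeds; "joint_torque": joint torques, N m; "tcp_pos": TCP position; "eef_rot": TCP orientation; "wrist_force": force on the tool from outside, world axes, zero at the start; "torque": the same for the moment, N m; "finger_gap": finger opening in m.
Only numpy, scipy, OpenCV 4.12 (cv2) and the standard library are available. Lean on these libraries where they do the work, as an engineer would, in place of code of your own. Each camera call takes 0.05 s, during which the arm holds its last target.

## Task

Swing the cradle's hinged keeper bar down over the shaft until it rests in its fork. Then take the ball-lock pin from the rack, hold its thumb button in, push it through the fork and the bar until its shoulder is fully home against the fork, and let go so that the button springs out and the balls lock behind the far cheek. Leave the shaft lying in its saddle and disturb nothing else on the bench.

Things in the scene. Friction and masses are not known exactly. Their poses are not given: they have to be found in the camera images.
- fork_hole (a point): Centre of the cradle's fork (fixed): midway between its two upright cheeks on the axis of their 19 mm through holes, 86 mm above the bench. z up; x along the closed bar, from hinge to free end; y along the holes. Cheeks 8 mm thick, 44 mm wide along x; outer faces at y -21 and +21 mm; tops 22 mm above this point. The pin may go in from either side; -y is the side nearer the robot.
- cradle: Grey steel shaft cradle bolted to the bench: bed plate 235 x 110 x 10 mm with a V saddle in the middle, hinge lugs at one end and the fork at the other. Origin at the bench under the plate, axes as fork_hole. Along x from the origin: hinge axis at -95 mm, shaft in the saddle at -12 mm, fork holes at +75 mm.
- keeper_bar (a joint): Angle of the aluminium keeper bar (rad): 0 = down on its stop in the fork, its own 19 mm hole in line with the fork's; grows as it swings up; starts between 0.7 and 1.2. About 0.5 kg. The stiff hinge holds it where it is left when well up; nearer level it may sink slowly by itself. A few newtons at the free end move it.
- bar_hinge (a point): Point on the hinge axis of the keeper bar, in the middle of the bar, 86 mm above the bench. The hinge axis is parallel to the axis of the fork's holes.
- bar_grip (a point): Middle of the flat tongue at the bar's free end, 217 mm from the hinge. Tongue 50 mm long (25 mm either way along the bar), 18 mm thick between its upright flat sides (pinch these, along this point's y), 26 mm deep. x points along the bar away from the hinge, y along the hinge axis. With the bar down the tongue sticks out beyond the fork, 86 mm above the bench.
- pin_handle (a point): Ball-lock pin (132 mm, 0.27 kg), lying level in one of the rack's three places, handle towards the robot. This point: on its axis at the back face of its 54 mm grip disc, 42 mm above the bench in the rack. x to the nose. Along x: grip disc 0 to 9 mm; bare 16 mm neck 9 to 43 mm (a finger fits in from above); 28 mm collar 43 to 49 mm, its front face the shoulder; then the shank.
- pin_mid (a point): Point on the pin's axis, 72.5 mm from pin_handle, 23.5 mm from the shoulder; axes as pin_handle; it comes to the fork's centre (within 3 mm) when the pin is home. 16 mm shank; two balls at its sides, 23.5 to 32.5 mm ahead of here, stand out to 24 mm over all and stop it entering a hole unless the button is in; tapered nose ends 44.5 mm ahead. Shoulder to balls 47 mm, fork 42 mm thick.
- thumb_button (a joint): Travel (m) of the pin's round thumb button (36 mm diameter, 8 mm thick) behind the grip disc: 0 = out, balls out; 0.006 = fully in, balls drawn in. Spring 4 N at first, 10 N fully in. Squeeze it from above, one finger on its outer face, the other on the disc's neck side, tips about 10 mm above the pin's axis: 24 mm apart when out, 18 mm when in, then centred on pin_handle.
- rack: Dark steel pin rack fixed to the bench, 75 mm along x, 225 mm along y; three notched places 66 mm apart along y, the middle one over the origin; pins lie in them along x, axes 42 mm above the bench. Rail tops 46 mm above the bench. Origin at the centre of its underside.
- clevis_pin: Plain headed clevis pin (16 mm shank, 106 mm long, flat 30 mm head, no button) lying in another place of the rack. Leave alone. Origin on its axis, 46 mm from the head's end.
- hex_bolt: Hexagon bolt (16 mm shank, 115 mm long) lying in another place of the rack. Leave alone. Origin on its axis, 50 mm from the head's end.
- shaft: Turned steel shaft, 200 mm long, 44 mm diameter in the middle and 30 mm at the ends, lying loose in the cradle's V saddle under the keeper bar, along the cradle's y; axis 48 mm and top 70 mm above the bench. Origin at its centre. Leave it there.
- oil_bottle: Grey plastic bottle, 64 mm diameter, 170 mm tall, standing to the left, in front of the hammer. Origin at the centre of its underside.
- foam_cup: White cup, 80 mm diameter, 95 mm tall, standing at the back of the bench. Origin at the centre of its underside.
- hammer: Hammer, 270 mm long, lying on the left of the bench, behind the bottle. Origin at its underside.
- wrench: Open-ended wrench, 190 mm long, lying between the rack and the cradle. Origin at its underside.
- screwdriver: Screwdriver, 200 mm long, lying at the back of the bench. Origin at its underside.
- tape_roll: Black roll of tape, 100 mm diameter, 45 mm tall, lying on the right of the bench. Origin at the centre of its underside.
Things that resemble listed ones, but are neither listed nor needed, are in the scene too. Leave any blue or orange look-alike of the part that bears pin_handle alone.

How it is judged:
By the outcome, as a careful person would: the job done as asked, in the order asked, and still so for the second after the job is handed in, with the robot touching nothing.
It also fails if it takes over 51 s, if anything falls off the work surface, if the arm or the gripper's body presses on something with over 40 N, if the wrist force passes 120 N, or if a joint passes its speed limit or range.

## Working session

There is one attempt and no reset: what is moved stays moved. The work goes in short steps, Python scripts to look and compute and a tool call to move; the robot and the scene stay as the last step left them, time stands still between calls to the robot, and variables do not carry over. Pictures are saved under pics/ and viewed, and the job is handed in when it is done.

Besides the shell and the picture viewer there is one more tool, called after "Request:" as name(argument=value, ...) on one line, values as JSON. step_arm: Moves the arm, as the interface text tells. Its arguments: {"type":"object","properties":{"deltas":{"type":"array"}},"required":["deltas"]}

```bash
ls; mkdir -p pics; cat > h.py <<'E'
import numpy as np, cv2
from rig import ctrl, viewer, finder
def cam(p):
    H,W=p["color"].shape[:2]; f=H/2/np.tan(np.radians(p["fov_y"])/2)
    K=np.array([[f,0,p["cx"]],[0,f,p["cy"]],[0,0,1]]); R=cv2.Rodrigues(np.array(p["rvec"],float))[0]
    return K,R,np.array(p["tvec"],float).reshape(3)
def proj(p,X):
    K,R,t=cam(p); X=np.atleast_2d(X); c=(K@(R@X.T+t[:,None])).T
    return c[:,:2]/c[:,2:]
def ray(p,uv):
    K,R,t=cam(p); d=R.T@np.linalg.solve(K,[uv[0],uv[1],1.]); return -R.T@t,d
def onz(p,uv,z):
    o,d=ray(p,uv); return o+d*(z-o[2])/d[2]
def tri(ps,uvs):
    A=[];b=[]
    for p,u in zip(ps,uvs):
        o,d=ray(p,u); d=d/np.linalg.norm(d); M=np.eye(3)-np.outer(d,d); A.append(M); b.append(M@o)
    A=np.vstack(A); b=np.hstack(b); X,*_=np.linalg.lstsq(A,b,rcond=None); return X,np.linalg.norm(A@X-b)
def save(p,name,crop=None,s=1):
    im=p["color"][...,::-1]
    if crop: im=im[crop[1]:crop[3],crop[0]:crop[2]]
    if s!=1: im=cv2.resize(im,None,fx=s,fy=s,interpolation=cv2.INTER_CUBIC)
    cv2.imwrite("pics/"+name,im)
E
python3 - <<'E'
from h import *
import pickle
ps={}
for n in ("scene","top"):
    p=viewer.get_image(n); ps[n]=p; save(p,n+"0.png",s=1.4)
    print(n,p["fov_y"],p["cx"],p["cy"],-cam(p)[1].T@cam(p)[2])
    for l in ["fork_hole","cradle","bar_hinge","bar_grip","pin_handle","pin_mid","thumb_button","rack","clevis_pin","hex_bolt","shaft","wrench","keeper_bar","oil_bottle","tape_roll","foam_cup"]:
        print(l,[(round(d["p"],2),np.round(d["at"],1).tolist()) for d in finder.recognise(l,p)[:4]])
pickle.dump(ps,open("p0.pkl","wb"))
print(ctrl.observe())
E
```

```text
pics
scene 48.97698559883345 280.0969775844495 204.85670708663199 [0.98544726 0.59488672 1.01121478]
fork_hole []
cradle [(0.85, [298.7, 243.5]), (0.72, [427.2, 281.1])]
bar_hinge [(0.6, [298.0, 215.1])]
bar_grip [(0.87, [298.2, 212.4])]
pin_handle [(0.9, [371.1, 239.7]), (0.85, [248.0, 150.7]), (0.54, [283.8, 253.9]), (0.51, [296.5, 135.0])]
pin_mid [(0.78, [372.9, 239.1]), (0.77, [246.5, 150.4]), (0.66, [297.4, 136.7]), (0.16, [273.9, 111.4])]
thumb_button [(0.62, [380.5, 229.7])]
rack [(0.63, [241.9, 163.3]), (0.4, [269.7, 108.3]), (0.21, [426.2, 282.3])]
clevis_pin [(0.57, [232.3, 135.6])]
hex_bolt [(0.66, [247.3, 163.2])]
shaft [(0.95, [282.0, 253.3])]
wrench [(0.85, [330.6, 187.6]), (0.47, [268.2, 107.8])]
keeper_bar [(0.95, [294.4, 213.2])]
oil_bottle [(0.56, [427.3, 281.8])]
tape_roll [(0.8, [269.8, 110.5])]
foam_cup [(0.8, [189.6, 196.7])]
top 51.224796937461946 283.8409618825575 215.2692993465323 [ 0.41711647 -0.02207258  1.12041313]
fork_hole [(0.92, [230.2, 198.0])]
cradle [(0.67, [124.7, 278.4]), (0.6, [228.2, 200.2])]
bar_hinge [(0.85, [220.7, 181.2]), (0.64, [126.0, 28
[... 855 characters left out ...]
-05,
        1.08862666e+00, -1.89991710e-02]), 'joint_velocities': array([-0.000424  ,  0.0022354 ,  0.00090863,  0.00172596, -0.00075419,
        0.00061996]), 'joint_torque': array([-1.31967074e-03, -5.57340109e+01, -2.82139188e+01, -1.61782232e-04,
        8.55928192e-04, -9.70091463e-06]), 'tcp_pos': array([ 0.23812602, -0.57784678,  0.24830424]), 'eef_rot': array([[ 3.80953764e-01, -9.24594089e-01, -1.44515000e-06],
       [-9.24594088e-01, -3.80953764e-01,  5.12421467e-05],
       [-4.79287213e-05, -1.81847115e-05, -9.99999999e-01]]), 'wrist_force': array([-0.49022841, -0.73202474,  1.22486722]), 'torque': array([0.03624496, 0.00063733, 0.02519161]), 'finger_gap': 0.08527590304350632}
```

View pics/scene0.png

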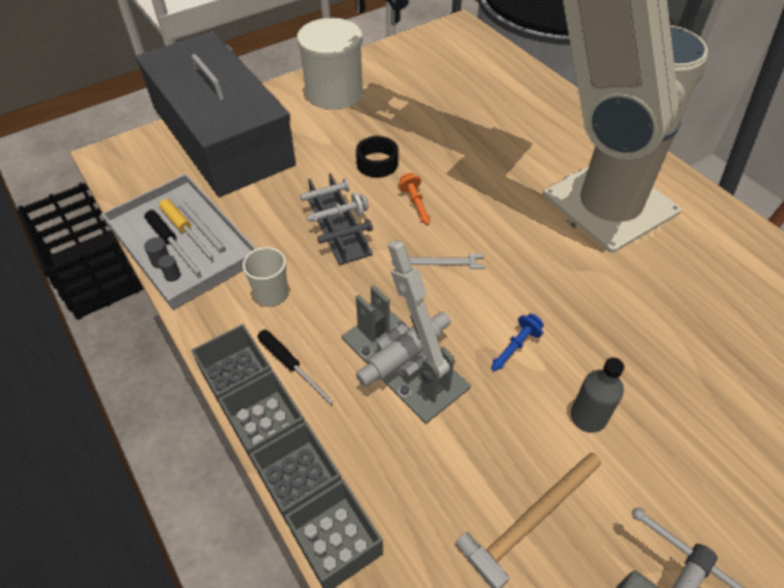

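View pics/top0.png

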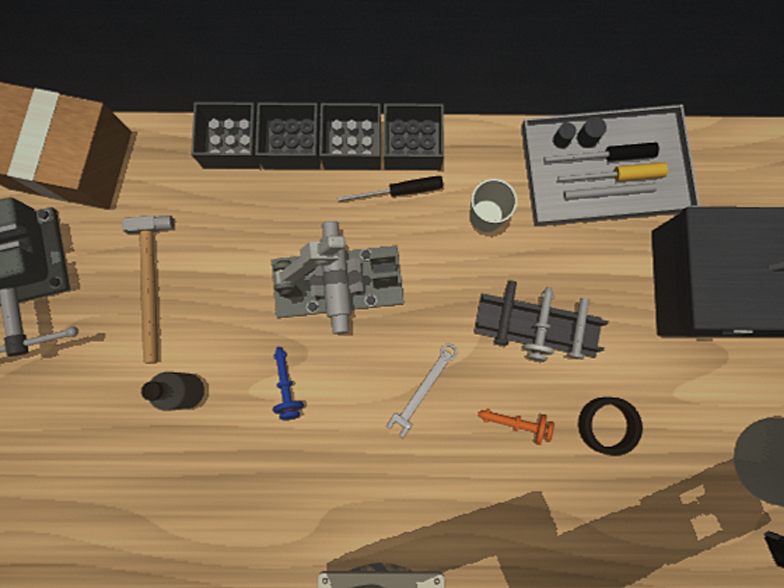

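```bash
python3 - <<'E'
from h import *
import pickle
ps=pickle.load(open("p0.pkl","rb"))
def big(p,c,s): 
    im=p["color"][c[1]:c[3],c[0]:c[2],::-1]; return cv2.resize(im,(400,400*(c[3]-c[1])//(c[2]-c[0])),interpolation=cv2.INTER_CUBIC)
a=big(ps["top"],(330,190,440,265),0);b=big(ps["scene"],(205,115,275,195),0)
h=max(a.shape[0],b.shape[0])
f=lambda i:cv2.copyMakeBorder(i,0,h-i.shape[0],0,0,cv2.BORDER_CONSTANT)
cv2.imwrite("pics/rack.png",np.hstack([f(a),f(b)]))
a=big(ps["top"],(185,150,295,245),0);b=big(ps["scene"],(235,165,345,305),0)
h=max(a.shape[0],b.shape[0])
cv2.imwrite("pics/cradle.png",np.hstack([f(a),f(b)]))
E
```

```text
(no output)
```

View pics/rack.png

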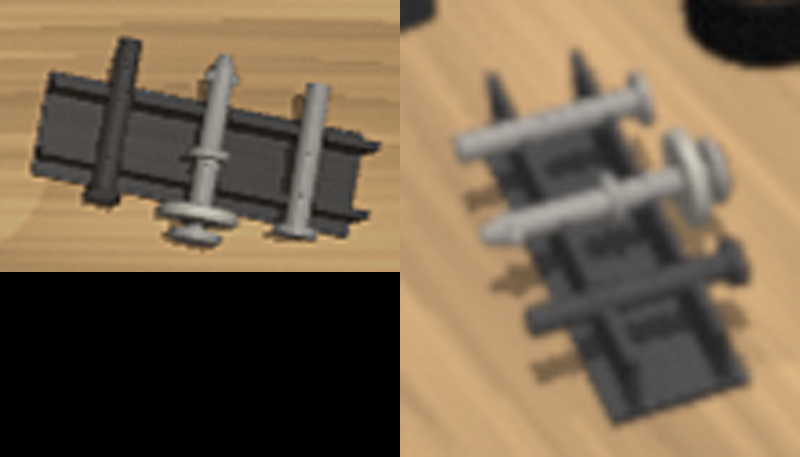

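View pics/cradle.png

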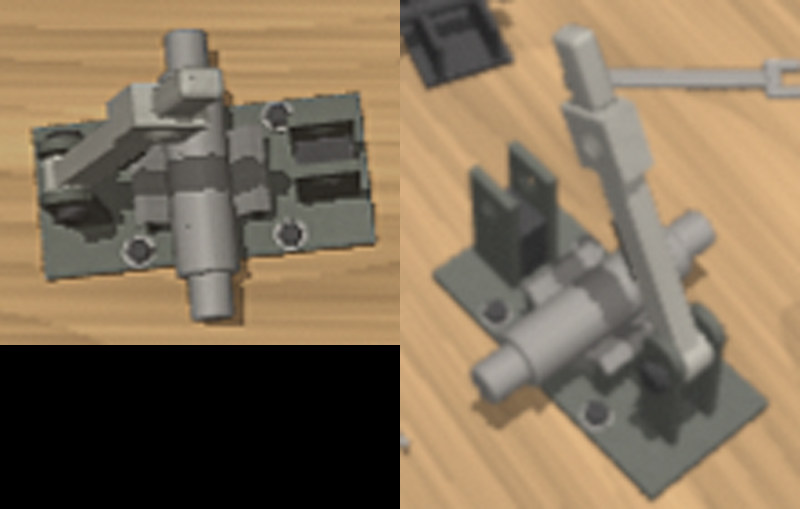

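```bash
cat > fit.py <<'E'
from h import *
import pickle
from scipy.optimize import least_squares
ps=pickle.load(open("p0.pkl","rb"))
T=lambda u,v,o,s:(o[0]+(u+.5)/s-.5,o[1]+(v+.5)/s-.5)
s=400/110
top=[((-117.5,55),(33,128)),((-117.5,-55),(47,279)),((117.5,-55),(375,243)),((117.5,55),(360,93))]
sc=[((117.5,55),(33,272)),((-117.5,55),(251,497)),((-117.5,-55),(367,403))]
obs=[("top",m,T(*c,(185,150),s)) for m,c in top]+[("scene",m,T(*c,(235,165),s)) for m,c in sc]
def W(q,m):
    c,s_=np.cos(q[2]),np.sin(q[2]); x,y,z=m
    return np.array([q[0]+c*x-s_*y,q[1]+s_*x+c*y,z])
def res(q): return np.concatenate([proj(ps[n],W(q,(m[0]/1e3,m[1]/1e3,.01)))[0]-u for n,m,u in obs])
r=least_squares(res,[.5,.1,-1.5],x_scale=[.1,.1,.1]); q=r.x
print("cradle",q,np.degrees(q[2]),np.round(r.fun.reshape(-1,2),1).tolist())
print("fork",W(q,(.075,0,.086)),"hinge",W(q,(-.095,0,.086)))
# pin
Tt=lambda u,v:T(u,v,(330,190),s); Ts=lambda u,v:T(u,v,(205,115),400/70)
P={}
for n,a,b in [("collar",(206,156),(212,190)),("nose",(226,57),(84,237)),("disc",(197,215),(286,172))]:
    P[n],e=tri([ps["top"],ps["scene"]],[Tt(*a),Ts(*b)]); print(n,P[n],e)
# label guided tri for bar grip
def bar(a):
    c,s_=np.cos(a),np.sin(a); return [W(q,(-.095+.242*c,0,.086+.242*s_)),W(q,(-.095+.217*c,0,.086+.217*s_)),W(q,(-.095+.192*c,0,.086+.192*s_))]
for a in np.arange(.7,1.25,.1):
    print(round(a,1),[np.round(proj(ps[n],X)[0],1).tolist() for n in ("top","scene") for X in bar(a)])
o=[]
for n in("top","scene"):
    im=cv2.resize(ps[n]["color"][...,::-1],None,fx=4,fy=4,interpolation=cv2.INTER_CUBIC)
    def L(pts):
        cv2.polylines(im,[np.int32(np.round((np.array([proj(ps[n],W(q,m))[0] for m in pts])+.5)*4-.5))],True,(0,0,255),1)
    L([(x,y,.01) for x,y in((-.1175,-.055),(.1175,-.055),(.1175,.055),(-.1175,.055))])
    for y0,y1 in((-.021,-.013),(.013,.021)): L([(x,y,.108) for x,y in((.053,y0),(.097,y0),(.097,y1),(.053,y1))])
    c=(185,150,295,245) if n=="top" else (235,165,345,305)
    o.append(cv2.resize(im[c[1]*4:c[3]*4,c[0]*4:c[2]*4],(400,400*(c[3]-c[1])//110)))
o[0]=cv2.copyMakeBorder(o[0],0,o[1].shape[0]-o[0].shape[0],0,0,cv2.BORDER_CONSTANT)
cv2.imwrite("pics/fit.png",np.hstack(o))
E
python3 fit.py
```

```text
cradle [ 0.61627933  0.08494743 -1.45636637] -83.44364622338003 [[-0.5, -0.5], [-0.9, -0.0], [0.5, 0.1], [-0.0, -0.3], [-0.5, -0.6], [-0.2, -0.2], [0.8, -0.6]]
fork [0.62484285 0.01043792 0.086     ] hinge [0.60543219 0.17932613 0.086     ]
collar [ 0.53231418 -0.27921903  0.05149119] 0.0018677532039286504
nose [ 0.60081197 -0.29622235  0.04195124] 2.1205107151551572e-05
disc [ 0.49228314 -0.27246488  0.04837038] 0.0011475942127364717
0.7 [[273.8, 175.7], [264.8, 178.5], [256.1, 181.1], [263.7, 175.1], [269.2, 184.7], [274.7, 194.2]]
0.8 [[265.5, 174.5], [257.3, 177.5], [249.5, 180.3], [268.2, 173.9], [273.3, 183.8], [278.4, 193.6]]
0.9 [[256.0, 173.6], [248.9, 176.7], [242.1, 179.7], [273.4, 173.7], [278.1, 183.8], [282.7, 193.8]]
1.0 [[245.5, 172.9], [239.6, 176.1], [234.0, 179.2], [279.3, 174.4], [283.4, 184.7], [287.4, 194.7]]
1.1 [[234.1, 172.5], [229.6, 175.9], [225.2, 179.0], [285.9, 176.2], [289.3, 186.4], [292.6, 196.4]]
1.2 [[221.9, 172.5], [218.9, 175.9], [216.0, 179.1], [293.0, 179.1], [295.7, 189.2], [298.3, 198.9]]
```

View pics/fit.png

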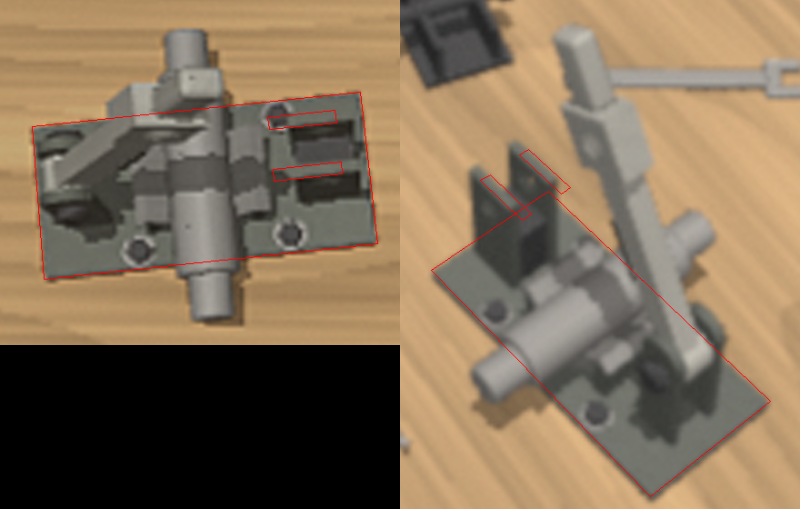

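```bash
python3 - <<'E'
from h import *
import pickle
ps=pickle.load(open("p0.pkl","rb"))
a=cv2.resize(ps["top"]["color"][170:220,255:295,::-1],None,fx=10,fy=10,interpolation=cv2.INTER_CUBIC)
b=cv2.resize(ps["scene"]["color"][200:250,250:290,::-1],None,fx=10,fy=10,interpolation=cv2.INTER_CUBIC)
im=np.hstack([a,b]); im=np.clip(im.astype(float)*1.8,0,255).astype(np.uint8)
cv2.imwrite("pics/fork.png",im)
a=cv2.resize(ps["top"]["color"][165:215,190:250,::-1],None,fx=7,fy=7,interpolation=cv2.INTER_CUBIC)
b=cv2.resize(ps["scene"]["color"][165:240,270:325,::-1],None,fx=7,fy=7,interpolation=cv2.INTER_CUBIC)
a=cv2.copyMakeBorder(a,0,b.shape[0]-a.shape[0],0,0,cv2.BORDER_CONSTANT)
cv2.imwrite("pics/bar.png",np.hstack([a,b]))
E
```

```text
(no output)
```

View pics/fork.png

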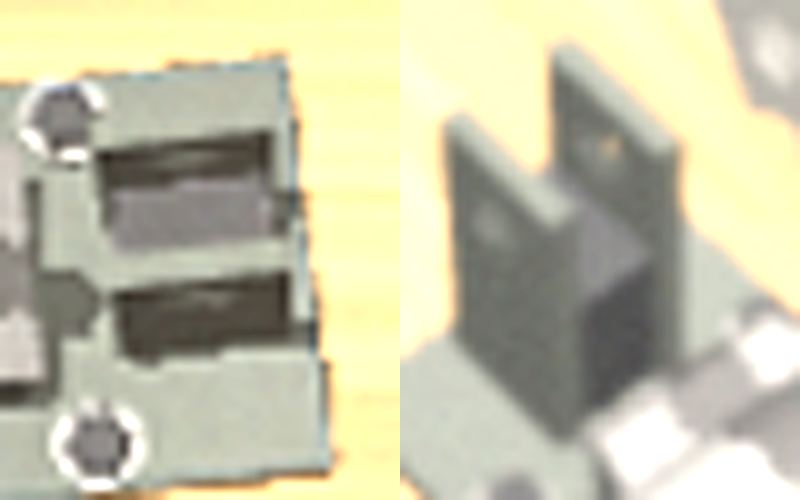

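View pics/bar.png

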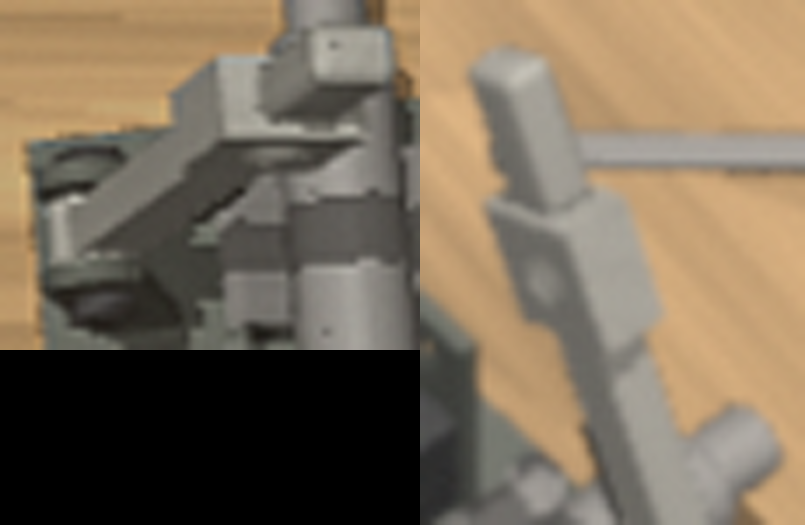

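```bash
cat > fit2.py <<'E'
exec(open("fit.py").read().split("def res(q)")[0])
O=[(n,(m[0]/1e3,m[1]/1e3,.01),u,'p') for n,m,u in obs]
C=[("top",(.053,-.021),(113,293)),("top",(.097,-.021),(290,270)),("top",(.053,.013),(97,152)),("top",(.097,.013),(270,130)),
("scene",(.097,.021),(48,120)),("scene",(.053,.021),(155,228)),("scene",(.097,-.013),(153,55)),("scene",(.053,-.013),(268,155))]
for n,m,c in C: O.append((n,(*m,.108),T(*c,(255,170) if n=="top" else (250,200),10),'c'))
O+= [("top",None,(240.4,172.9),'b'),("scene",None,(282.6,174),'b')]
def res(v):
    q,dx,a=v[:3],v[3],v[4]; r=[]
    for n,m,u,k in O:
        if k=='p': m=(m[0]+dx,m[1],m[2])
        if k=='b': m=(-.095+.242*np.cos(a),0,.086+.242*np.sin(a))
        r+=list(proj(ps[n],W(q,m))[0]-u)
    return r
if __name__=="__main__":
    r=least_squares(res,[.6,.08,-1.46,-.01,1.1],x_scale=.1,loss="soft_l1"); v=r.x;q=v[:3]
    print(v,np.degrees(v[2]));print(np.round(np.array(res(v)).reshape(-1,2),1).tolist())
    print("fork",W(q,(.075,0,.086)),"hinge",W(q,(-.095,0,.086)))
    c,s_=np.cos(v[4]),np.sin(v[4]); print("grip",W(q,(-.095+.217*c,0,.086+.217*s_)))
    R=np.c_[W(q,(1,0,0))-W(q,(0,0,0)),W(q,(0,1,0))-W(q,(0,0,0))];print(R)
E
python3 fit2.py
```

```text
[ 0.61735779  0.07368527 -1.45578944 -0.01138922  1.09892851] -83.41059078802941
[[-0.5, -0.4], [-0.9, 0.1], [0.5, 0.2], [-0.0, -0.3], [-0.5, -0.6], [-0.1, -0.2], [0.9, -0.7], [-1.0, 0.1], [-0.1, 0.4], [-0.9, 0.1], [0.3, 0.3], [-0.4, -0.1], [0.2, -0.0], [-0.3, -0.6], [-0.4, 0.0], [-0.3, -0.9], [-0.3, -0.9]]
fork [ 0.62596431 -0.00081928  0.086     ] hinge [0.60645621 0.1680577  0.086     ]
grip [0.61777521 0.07007178 0.27928642]
[[ 0.11475353  0.99339399]
 [-0.99339399  0.11475353]
 [ 0.          0.        ]]
```

```bash
cat > pinov.py <<'E'
from h import *
def pinpts(h,yaw,pitch=0,b=0.0):
    # h handle point; returns list of polylines (world)
    cx=np.array([np.cos(yaw)*np.cos(pitch),np.sin(yaw)*np.cos(pitch),np.sin(pitch)]); cy=np.array([-np.sin(yaw),np.cos(yaw),0]); cz=np.cross(cx,cy)
    t=np.linspace(0,2*np.pi,40)
    ring=lambda x,r:[h+cx*x+r*(np.cos(a)*cy+np.sin(a)*cz) for a in t]
    L=[ring(0,.027),ring(.009,.027),ring(-.015+b,.018),ring(.043,.014),ring(.049,.014),ring(.049,.008),ring(.105,.008)]
    L+=[[h+cx*.096+cy*.012,h+cx*.105+cy*.012],[h+cx*.096-cy*.012,h+cx*.105-cy*.012],[h+cx*-.015,h+cx*.117]]
    return L
def overlay(p,Ls,crop,s,cols=((0,0,255),)):
    im=cv2.resize(p["color"][crop[1]:crop[3],crop[0]:crop[2],::-1],None,fx=s,fy=s,interpolation=cv2.INTER_CUBIC)
    for L,c in zip(Ls,list(cols)*99) if len(cols)==1 else zip(Ls,cols):
        uv=proj(p,np.array(L)); uv=(uv-np.array(crop[:2])+.5)*s-.5
        cv2.polylines(im,[np.int32(np.round(uv*8))],False,c,1,cv2.LINE_AA,3)
    return im
def sidebyside(a,b):
    h=max(a.shape[0],b.shape[0]); f=lambda i:cv2.copyMakeBorder(i,0,h-i.shape[0],0,0,cv2.BORDER_CONSTANT)
    return np.hstack([f(a),f(b)])
E
cat > t1.py <<'E'
from pinov import *
import pickle,sys
ps=pickle.load(open("p0.pkl","rb"))
h=np.array([float(sys.argv[1]),float(sys.argv[2]),.042]);yaw=np.radians(float(sys.argv[3]))
L=pinpts(h,yaw)
a=overlay(ps["top"],L,(365,200,405,262),10);b=overlay(ps["scene"],L,(212,130,272,165),6.6)
cv2.imwrite("pics/"+sys.argv[4],sidebyside(a,b))
E
python3 t1.py .487 -.2705 -12.7 pin1.png
```

```text
(no output)
```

View pics/pin1.png

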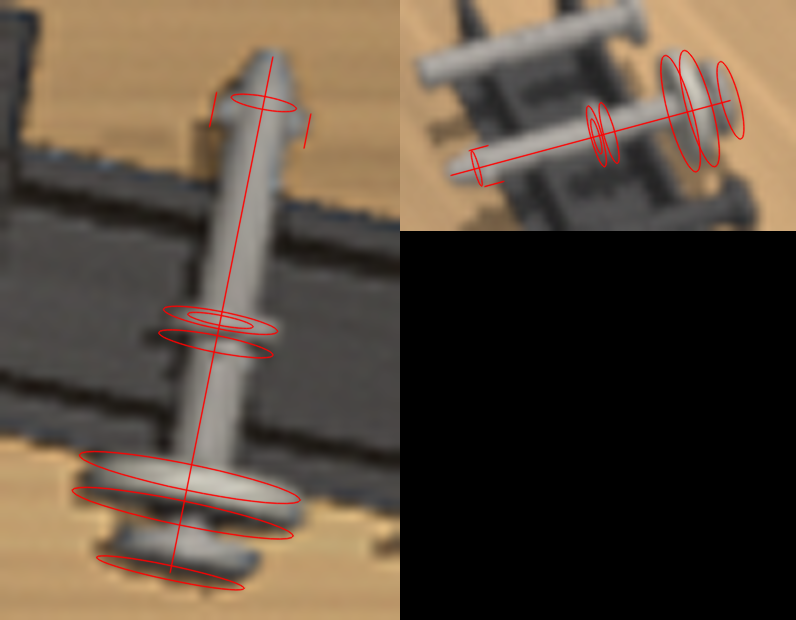

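```bash
python3 t1.py .488 -.2725 -11.8 pin2.png
```

```text
(no output)
```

View pics/pin2.png

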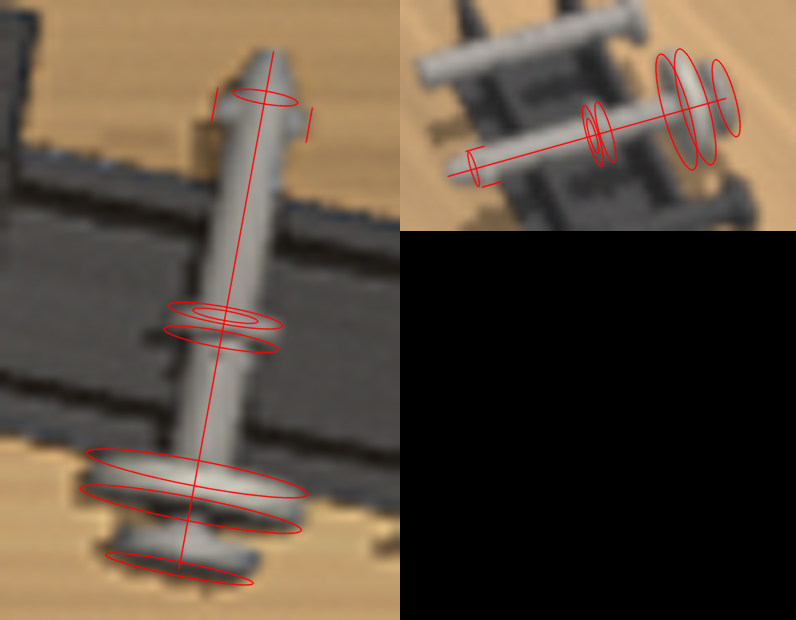

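```bash
cat > plan.py <<'E'
from h import *
from scipy.spatial.transform import Rotation as Ro
import json
def Rdown(deg,flip=False):
    a=np.radians(deg); x=np.array([np.cos(a),np.sin(a),0]); z=np.array([0,0,-1.]); return np.c_[x,np.cross(z,x),z]
def plan(P,R,g,vmax=.040,wmax=7.0,pos=None,rot=None,n=None):
    s=ctrl.observe(); p0=s["tcp_pos"] if pos is None else pos; R0=s["eef_rot"] if rot is None else rot
    rv=Ro.from_matrix(R0.T@R).as_rotvec(); d=np.array(P)-p0
    N=n or int(max(1,np.ceil(np.linalg.norm(d)/vmax),np.ceil(np.degrees(np.linalg.norm(rv))/wmax)))
    rows=[];Rk=R0
    for k in range(N):
        rows.append([g,np.round(Rk.T@d/N,4).tolist(),np.round(rv/N,4).tolist()]); Rk=Rk@Ro.from_rotvec(rv/N).as_matrix()
    print(N,"rows"); 
    for i in range(0,N,8): print(json.dumps(rows[i:i+8]))
def st():
    s=ctrl.observe(); print("t",round(s["t"],2),"tcp",np.round(s["tcp_pos"],4),"gap",round(s["finger_gap"],4),"F",np.round(s["wrist_force"],1),"q",np.round(s["joint_pos"],2)); R=s["eef_rot"]; print("xang",np.degrees(np.arctan2(R[1,0],R[0,0])),"z",np.round(R[:,2],3)); return s
# cradle frame
Q=(0.61735779,0.07368527,-1.45578944)
ex=np.array([np.cos(Q[2]),np.sin(Q[2]),0]); ey=np.array([-np.sin(Q[2]),np.cos(Q[2]),0])
def CW(x,y,z): return np.array([Q[0],Q[1],0])+ex*x+ey*y+np.array([0,0,z])
E
python3 - <<'E'
from plan import *
s=st()
P1=CW(-.095+.045,0,.40); print(P1, CW(-.095+.045,0,.30))
plan(P1,Rdown(6.6),1)
E
```

```text
t 1.7 tcp [ 0.2381 -0.5778  0.2483] gap 0.0853 F [-0.5 -0.7  1.2] q [-1.2   0.42  1.63  0.    1.09 -0.02]
xang -67.60722646301882 z [-0.  0. -1.]
[0.61162011 0.12335497 0.4       ] [0.61162011 0.12335497 0.3       ]
21 rows
[[1, [-0.0241, -0.0292, -0.0072], [-0.0, 0.0, -0.0617]], [1, [-0.0223, -0.0306, -0.0072], [-0.0, 0.0, -0.0617]], [1, [-0.0203, -0.0319, -0.0072], [-0.0, 0.0, -0.0617]], [1, [-0.0183, -0.0331, -0.0072], [-0.0, 0.0, -0.0617]], [1, [-0.0162, -0.0342, -0.0072], [-0.0, 0.0, -0.0617]], [1, [-0.0141, -0.0351, -0.0072], [-0.0, 0.0, -0.0617]], [1, [-0.0119, -0.0359, -0.0072], [-0.0, 0.0, -0.0617]], [1, [-0.0097, -0.0366, -0.0072], [-0.0, 0.0, -0.0617]]]
[[1, [-0.0074, -0.0371, -0.0072], [-0.0, 0.0, -0.0617]], [1, [-0.0051, -0.0375, -0.0072], [-0.0, 0.0, -0.0617]], [1, [-0.0028, -0.0377, -0.0072], [-0.0, 0.0, -0.0617]], [1, [-0.0005, -0.0378, -0.0072], [-0.0, 0.0, -0.0617]], [1, [0.0019, -0.0378, -0.0072], [-0.0, 0.0, -0.0617]], [1, [0.0042, -0.0376, -0.0072], [-0.0, 0.0, -0.0617]], [1, [0.0065, -0.0373, -0.0072], [-0.0, 0.0, -0.0617]], [1, [0.0088, -0.0368, -0.0072], [-0.0, 0.0, -0.0617]]]
[[1, [0.011, -0.0362, -0.0072], [-0.0, 0.0, -0.0617]], [1, [0.0133, -0.0354, -0.0072], [-0.0, 0.0, -0.0617]], [1, [0.0154, -0.0346, -0.0072], [-0.0, 0.0, -0.0617]], [1, [0.0175, -0.0335, -0.0072], [-0.0, 0.0, -0.0617]], [1, [0.0195, -0.0324, -0.0072], [-0.0, 0.0, -0.0617]]]
```

Request:
step_arm(deltas=[[1,[-0.024,-0.029,-0.014],[0,0,-0.062]],[1,[-0.022,-0.031,-0.014],[0,0,-0.062]],[1,[-0.02,-0.032,-0.014],[0,0,-0.062]],[1,[-0.018,-0.033,-0.014],[0,0,-0.062]],[1,[-0.016,-0.034,-0.014],[0,0,-0.062]],[1,[-0.014,-0.035,-0.014],[0,0,-0.062]],[1,[-0.012,-0.036,-0.014],[0,0,-0.062]],[1,[-0.01,-0.037,-0.014],[0,0,-0.062]]])

```text
t: 2.37
tcp_pos: [0.3794, -0.3061, 0.3601]
eef_rot: [[0.782, -0.624, -0.002], [-0.624, -0.782, 0.003], [-0.004, -0.001, -1.0]]
wrist_force: [0.5, -1.0, 0.1]
finger_gap: 0.0002
```

```bash
python3 - <<'E'
from plan import *
st()
plan(CW(-.095+.045,0,.40),Rdown(6.6),1)
E
```

```text
t 2.37 tcp [ 0.3794 -0.3061  0.3601] gap 0.0002 F [ 0.5 -1.   0.1] q [-0.7   0.1   1.8   0.    1.25 -0.03]
xang -38.59053929476193 z [-0.002  0.003 -1.   ]
13 rows
[[1, [-0.0067, -0.037, -0.003], [-0.0002, 0.0003, -0.0607]], [1, [-0.0044, -0.0373, -0.003], [-0.0002, 0.0003, -0.0607]], [1, [-0.0021, -0.0375, -0.003], [-0.0002, 0.0003, -0.0607]], [1, [0.0001, -0.0376, -0.003], [-0.0002, 0.0003, -0.0607]], [1, [0.0024, -0.0375, -0.003], [-0.0002, 0.0003, -0.0607]], [1, [0.0047, -0.0373, -0.0031], [-0.0002, 0.0003, -0.0607]], [1, [0.0069, -0.0369, -0.0031], [-0.0002, 0.0003, -0.0607]], [1, [0.0092, -0.0364, -0.0031], [-0.0002, 0.0003, -0.0607]]]
[[1, [0.0114, -0.0358, -0.0031], [-0.0002, 0.0003, -0.0607]], [1, [0.0135, -0.035, -0.0031], [-0.0002, 0.0003, -0.0607]], [1, [0.0156, -0.0342, -0.0031], [-0.0002, 0.0003, -0.0607]], [1, [0.0177, -0.0331, -0.0031], [-0.0002, 0.0003, -0.0607]], [1, [0.0196, -0.032, -0.0031], [-0.0002, 0.0003, -0.0607]]]
```

Request:
step_arm(deltas=[[1,[-0.007,-0.037,-0.005],[0,0,-0.061]],[1,[-0.004,-0.037,-0.005],[0,0,-0.061]],[1,[-0.002,-0.037,-0.005],[0,0,-0.061]],[1,[0,-0.037,-0.005],[0,0,-0.061]],[1,[0.002,-0.037,-0.004],[0,0,-0.061]],[1,[0.005,-0.037,-0.003],[0,0,-0.061]],[1,[0.007,-0.037,-0.003],[0,0,-0.061]],[1,[0.009,-0.036,-0.003],[0,0,-0.061]]])

```text
t: 3.03
tcp_pos: [0.5227, -0.0281, 0.4013]
eef_rot: [[0.987, -0.16, 0.008], [-0.16, -0.987, -0.002], [0.009, 0.001, -1.0]]
wrist_force: [0.4, -1.8, -0.1]
finger_gap: -0.0004
```

```bash
python3 - <<'E'
from plan import *
st()
plan(CW(-.095+.045,0,.40),Rdown(6.6),1)
E
```

```text
t 3.03 tcp [ 0.5227 -0.0281  0.4013] gap -0.0004 F [ 0.4 -1.8 -0.1] q [-0.08  0.12  1.68 -0.    1.33  0.09]
xang -9.219626095485708 z [ 0.008 -0.002 -1.   ]
5 rows
[[1, [0.0127, -0.0327, 0.0004], [0.0003, -0.0017, -0.0552]], [1, [0.0145, -0.032, 0.0003], [0.0003, -0.0017, -0.0552]], [1, [0.0162, -0.0311, 0.0003], [0.0003, -0.0017, -0.0552]], [1, [0.0179, -0.0302, 0.0003], [0.0003, -0.0017, -0.0552]], [1, [0.0196, -0.0292, 0.0003], [0.0003, -0.0017, -0.0552]]]
```

Request:
step_arm(deltas=[[1,[0.013,-0.034,0],[0,-0.002,-0.056]],[1,[0.015,-0.033,0],[0,-0.002,-0.056]],[1,[0.017,-0.032,0],[0,-0.002,-0.056]],[1,[0.018,-0.031,0],[0,-0.002,-0.056]],[1,[0.02,-0.03,0],[0,-0.002,-0.056]]])

```text
t: 3.45
tcp_pos: [0.6154, 0.1388, 0.4039]
eef_rot: [[0.991, 0.135, 0.002], [0.135, -0.991, -0.002], [0.002, 0.002, -1.0]]
wrist_force: [1.3, -1.4, -0.3]
finger_gap: -0.0001
```

```bash
python3 - <<'E'
from plan import *
st()
plan(CW(-.095+.045,0,.30),Rdown(6.6),1,n=4)
p=viewer.get_image("scene"); save(p,"s1.png",(200,100,400,300),3)
E
```

```text
t 3.45 tcp [0.6154 0.1388 0.4039] gap -0.0001 F [ 1.3 -1.4 -0.3] q [ 0.2   0.3   1.45 -0.    1.39  0.07]
xang 7.781271961323905 z [ 0.002 -0.002 -1.   ]
4 rows
[[1, [-0.0015, 0.0036, 0.026], [0.0006, -0.0005, 0.0052]], [1, [-0.0015, 0.0037, 0.026], [0.0006, -0.0005, 0.0052]], [1, [-0.0015, 0.0037, 0.026], [0.0006, -0.0005, 0.0052]], [1, [-0.0014, 0.0037, 0.026], [0.0006, -0.0005, 0.0052]]]
```

View pics/s1.png

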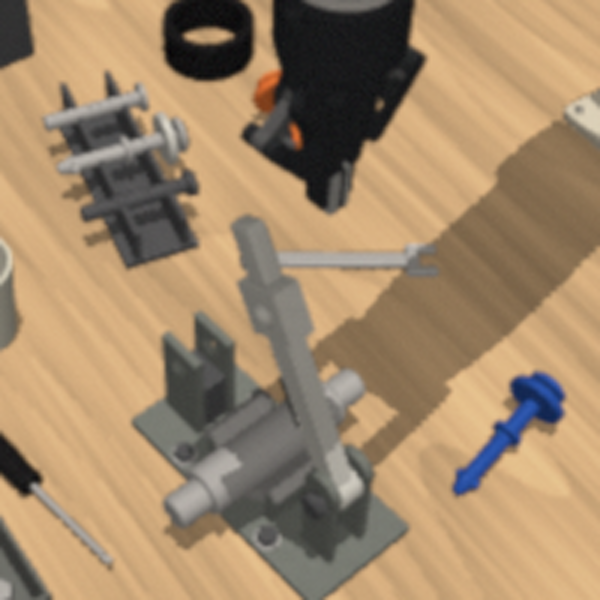

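Request:
step_arm(deltas=[[1,[-0.0015,0.003,0.026],[0,0,0.005]],[1,[-0.0015,0.003,0.026],[0,0,0.005]],[1,[-0.0015,0.003,0.026],[0,0,0.005]],[1,[-0.001,0.003,0.026],[0,0,0.005]],[1,[0,0,0],[0,0,0]]])

```text
t: 3.92
tcp_pos: [0.6173, 0.1377, 0.2967]
eef_rot: [[0.992, 0.13, 0.009], [0.13, -0.992, 0.003], [0.009, -0.002, -1.0]]
wrist_force: [0.5, 0.3, -0.9]
finger_gap: -0.0001
```

```bash
cat > arc.py <<'E'
from plan import *
s=st()
p=s["tcp_pos"]; d=p-CW(-.095,0,0); x,y,z=d@ex,d@ey,p[2]-.086
print("rel hinge x,y,z",x,y,z)
import sys
r=.215; a0=float(sys.argv[1]); a1=float(sys.argv[2]); n=int(sys.argv[3])
prev=np.array([x,z])
for a in np.linspace(a0,a1,n):
    c,sn=np.cos(a),np.sin(a); off=.011*min(1,1) if a>.15 else .011*a/.15
    t=np.array([r*c-.013*sn-off, r*sn+.013*c+.017])
    print(round(a,3),"dx_cradle(tool +y)",round(t[0]-prev[0],4),"tool z",round(-(t[1]-prev[1]),4)); prev=t
E
python3 arc.py 1.1 -.02 12
```

```text
t 3.92 tcp [0.6173 0.1377 0.2967] gap -0.0001 F [ 0.5  0.3 -0.9] q [0.2  0.38 1.58 0.   1.18 0.07]
xang 7.455762985721462 z [ 0.009  0.003 -1.   ]
rel hinge x,y,z 0.03143742263228272 0.007318369304103524 0.2107279639190404
1.1 dx_cradle(tool +y) 0.0435 tool z -0.0038
0.998 dx_cradle(tool +y) 0.0196 tool z 0.0098
0.896 dx_cradle(tool +y) 0.0185 tool z 0.0117
0.795 dx_cradle(tool +y) 0.0173 tool z 0.0135
0.693 dx_cradle(tool +y) 0.0158 tool z 0.0152
0.591 dx_cradle(tool +y) 0.0142 tool z 0.0167
0.489 dx_cradle(tool +y) 0.0124 tool z 0.0181
0.387 dx_cradle(tool +y) 0.0105 tool z 0.0193
0.285 dx_cradle(tool +y) 0.0085 tool z 0.0202
0.184 dx_cradle(tool +y) 0.0064 tool z 0.021
0.082 dx_cradle(tool +y) 0.0092 tool z 0.0215
-0.02 dx_cradle(tool +y) 0.0095 tool z 0.0218
```

Request:
step_arm(deltas=[[1,[-0.004,0.02,-0.002],[0,0.004,0.007]],[1,[-0.003,0.022,-0.002],[0,0.004,0.007]],[1,[0,0.019,0.01],[0,0,0]],[1,[0,0.018,0.012],[0,0,0]],[1,[0,0.017,0.014],[0,0,0]],[1,[0,0.016,0.015],[0,0,0]]])

```text
t: 4.42
tcp_pos: [0.6276, 0.0268, 0.2574]
eef_rot: [[0.992, 0.12, 0.025], [0.12, -0.993, 0.009], [0.026, -0.006, -1.0]]
wrist_force: [-0.4, 2.0, 0.6]
finger_gap: -0.0001
```

```bash
python3 arc.py .69 -.02 8; python3 - <<'E'
from plan import *
p=viewer.get_image("scene"); save(p,"s2.png",(200,100,400,300),3)
E
```

```text
t 4.42 tcp [0.6276 0.0268 0.2574] gap -0.0001 F [-0.4  2.   0.6] q [ 0.02  0.41  1.63  0.01  1.08 -0.1 ]
xang 6.902275649370742 z [ 0.025  0.009 -1.   ]
rel hinge x,y,z 0.14271664542228976 0.004801726976139664 0.1713532805872102
0.69 dx_cradle(tool +y) 0.0038 tool z 0.0075
0.589 dx_cradle(tool +y) 0.0141 tool z 0.0167
0.487 dx_cradle(tool +y) 0.0123 tool z 0.018
0.386 dx_cradle(tool +y) 0.0104 tool z 0.0192
0.284 dx_cradle(tool +y) 0.0084 tool z 0.0202
0.183 dx_cradle(tool +y) 0.0063 tool z 0.0209
0.081 dx_cradle(tool +y) 0.0092 tool z 0.0214
-0.02 dx_cradle(tool +y) 0.0094 tool z 0.0217
```

View pics/s2.png

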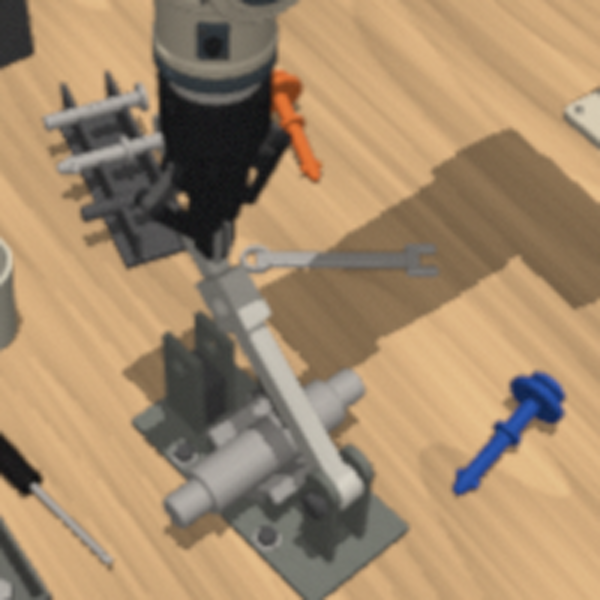

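Request:
step_arm(deltas=[[1,[-0.001,0.009,0.012],[0,-0.005,0.001]],[1,[-0.001,0.013,0.0175],[0,-0.005,0.001]],[1,[-0.001,0.012,0.0185],[0,-0.005,0.001]],[1,[-0.001,0.01,0.0195],[0,-0.005,0]],[1,[0,0.008,0.0205],[0,-0.004,0]]])

```text
t: 4.88
tcp_pos: [0.6357, -0.0284, 0.1722]
eef_rot: [[0.993, 0.116, 0.01], [0.116, -0.993, 0.005], [0.011, -0.004, -1.0]]
wrist_force: [0.1, -0.0, 0.6]
finger_gap: 0.0
```

```bash
python3 arc.py .23 -.02 4
```

```text
t 4.88 tcp [ 0.6357 -0.0284  0.1722] gap 0.0 F [ 0.1 -0.   0.6] q [-0.07  0.53  1.66  0.01  0.95 -0.19]
xang 6.672042874153755 z [ 0.01   0.005 -1.   ]
rel hinge x,y,z 0.19849223507022254 0.006498260443875926 0.08620187221306053
0.23 dx_cradle(tool +y) -0.0031 tool z 0.0075
0.147 dx_cradle(tool +y) 0.0047 tool z 0.0174
0.063 dx_cradle(tool +y) 0.0091 tool z 0.0177
-0.02 dx_cradle(tool +y) 0.0076 tool z 0.0179
```

Request:
step_arm(deltas=[[1,[-0.003,0.002,0.012],[0,-0.004,0]],[1,[-0.003,0.004,0.016],[0,-0.004,0]],[1,[0,0.006,0.016],[0,-0.002,0]],[1,[0,0.004,0.009],[0,0,0]],[1,[0,0,0.004],[0,0,0]]])

```text
t: 5.3
tcp_pos: [0.6332, -0.0456, 0.1156]
eef_rot: [[0.993, 0.116, -0.0], [0.116, -0.993, 0.004], [0.0, -0.004, -1.0]]
wrist_force: [-20.4, -1.2, 62.1]
finger_gap: -0.0002
```

```bash
python3 - <<'E'
from plan import *
st()
p=viewer.get_image("scene"); save(p,"s3.png",(200,100,400,300),3)
p=viewer.get_image("top"); save(p,"t3.png",(170,140,310,245),5)
E
```

```text
t 5.3 tcp [ 0.6332 -0.0456  0.1156] gap -0.0002 F [-20.4  -1.2  62.1] q [-0.09  0.6   1.68  0.    0.86 -0.21]
xang 6.6758781105041045 z [-0.     0.004 -1.   ]
```

View pics/s3.png

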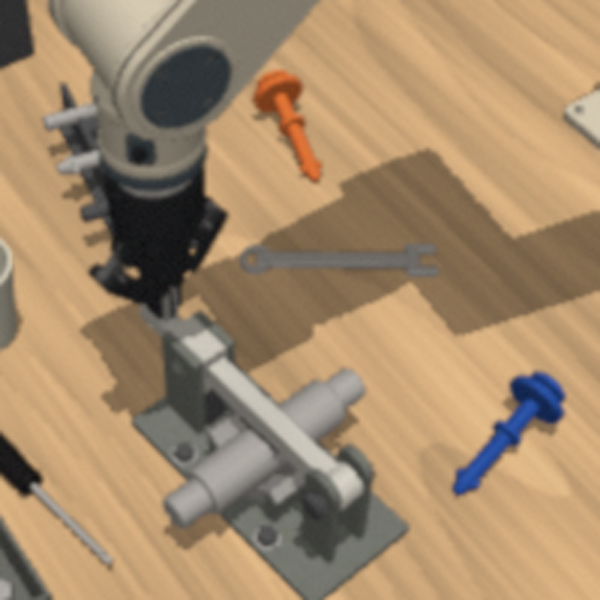

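View pics/t3.png

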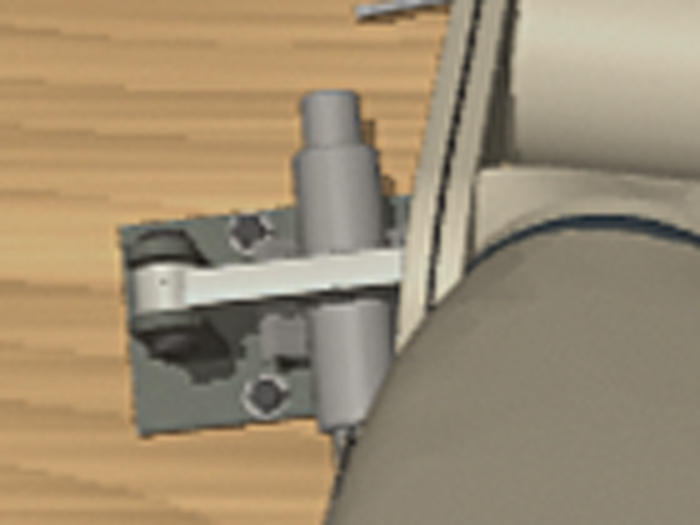

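Request:
step_arm(deltas=[[1,[0,0,-0.02],[0,0,0]],[1,[0,0,-0.04],[0,0,0]],[1,[0,0,-0.04],[0,0,0]],[0,[0,0,-0.04],[0,0,0]]])

```text
t: 5.73
tcp_pos: [0.6285, -0.0447, 0.2544]
eef_rot: [[0.993, 0.117, -0.016], [0.117, -0.993, 0.004], [-0.015, -0.006, -1.0]]
wrist_force: [0.4, -0.1, -0.3]
finger_gap: 0.0111
```

```bash
python3 - <<'E'
from plan import *
st()
h=np.array([.4868,-.2725]); y=np.radians(-11.8); c=h-.003*np.array([np.cos(y),np.sin(y)])
plan([*c,.16],Rdown(-11.8),0)
E
```

```text
t 5.73 tcp [ 0.6285 -0.0447  0.2544] gap 0.0111 F [ 0.4 -0.1 -0.3] q [-0.09  0.43  1.6   0.    1.12 -0.21]
xang 6.747646147486909 z [-0.016  0.004 -1.   ]
8 rows
[[0, [-0.0211, 0.0261, 0.012], [-0.0005, 0.002, 0.0405]], [0, [-0.0201, 0.027, 0.0119], [-0.0005, 0.002, 0.0405]], [0, [-0.019, 0.0278, 0.0119], [-0.0005, 0.002, 0.0405]], [0, [-0.0179, 0.0285, 0.0119], [-0.0005, 0.002, 0.0405]], [0, [-0.0167, 0.0292, 0.0119], [-0.0005, 0.002, 0.0405]], [0, [-0.0155, 0.0298, 0.0118], [-0.0005, 0.002, 0.0405]], [0, [-0.0143, 0.0304, 0.0118], [-0.0005, 0.002, 0.0405]], [0, [-0.0131, 0.031, 0.0118], [-0.0005, 0.002, 0.0405]]]
```

Request:
step_arm(deltas=[[0,[-0.021,0.026,0.005],[0,0.002,0.0405]],[0,[-0.02,0.027,0.01],[0,0.002,0.0405]],[0,[-0.019,0.028,0.012],[0,0.002,0.0405]],[0,[-0.018,0.0285,0.012],[0,0.002,0.0405]],[0,[-0.017,0.029,0.012],[0,0.002,0.0405]],[0,[-0.0155,0.03,0.012],[0,0.002,0.0405]],[0,[-0.0145,0.03,0.012],[0,0.002,0.0405]],[0,[-0.013,0.029,0.012],[0,0.002,0.0405]]])

```text
t: 6.4
tcp_pos: [0.4976, -0.2725, 0.187]
eef_rot: [[0.978, -0.205, 0.045], [-0.205, -0.979, -0.005], [0.045, -0.004, -0.999]]
wrist_force: [-0.8, -0.5, 0.3]
finger_gap: 0.0429
```

```bash
python3 - <<'E'
from plan import *
import pickle
st()
h=np.array([.4868,-.2725]); y=np.radians(-11.8); c=h-.003*np.array([np.cos(y),np.sin(y)])
plan([*c,.12],Rdown(-11.8),0)
ps={n:viewer.get_image(n) for n in("scene","top")}; pickle.dump(ps,open("p1.pkl","wb"))
save(ps["scene"],"s4.png",(200,60,400,260),3); save(ps["top"],"t4.png",(170,140,450,350),2.5)
E
```

```text
t 6.4 tcp [ 0.4976 -0.2725  0.187 ] gap 0.0429 F [-0.8 -0.5  0.3] q [-0.53  0.4   1.83  0.02  0.87 -0.34]
xang -11.824290874125786 z [ 0.045 -0.005 -0.999]
2 rows
[[0, [-0.0083, 0.0012, 0.0332], [-0.002, -0.0225, -0.0002]], [0, [-0.0075, 0.0012, 0.0334], [-0.002, -0.0225, -0.0002]]]
```

View pics/s4.png

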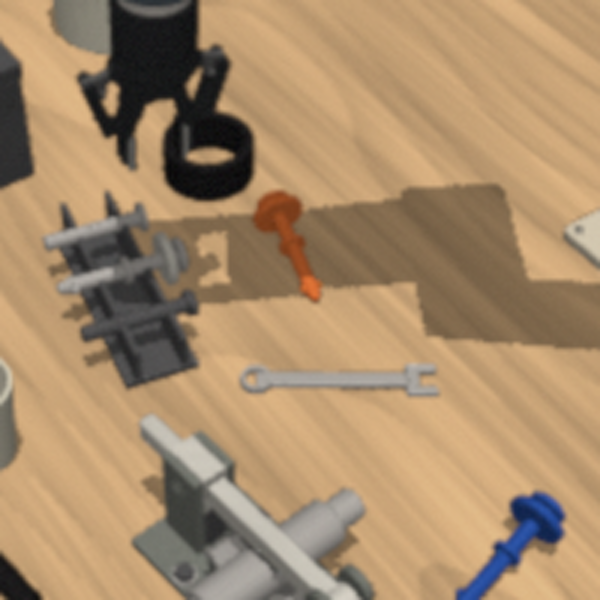

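View pics/t4.png

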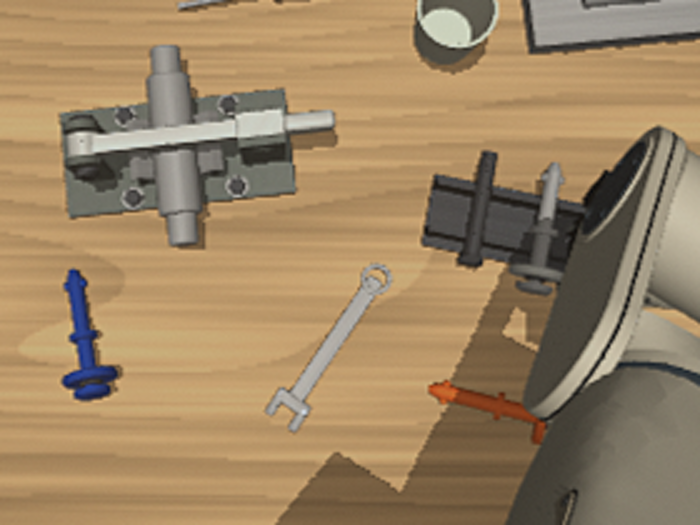

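Request:
step_arm(deltas=[[0,[-0.008,0.001,0.03],[-0.002,-0.024,0]],[0,[-0.008,0.001,0.03],[-0.002,-0.024,0]],[0,[0,0,0],[0,0,0]]])

```text
t: 6.75
tcp_pos: [0.4831, -0.2748, 0.1273]
eef_rot: [[0.978, -0.211, -0.001], [-0.211, -0.978, -0.001], [-0.001, 0.002, -1.0]]
wrist_force: [0.3, 0.9, 0.2]
finger_gap: 0.0427
```

```bash
python3 - <<'E'
from plan import *
import pickle
st()
h=np.array([.4868,-.2725]); y=np.radians(-11.8); c=h-.003*np.array([np.cos(y),np.sin(y)])
plan([*c,.10],Rdown(-11.8),0)
ps={n:viewer.get_image(n) for n in("scene",)}; pickle.dump(ps,open("p2.pkl","wb"))
save(ps["scene"],"s5.png",(205,90,285,170),8)
E
```

```text
t 6.75 tcp [ 0.4831 -0.2748  0.1273] gap 0.0427 F [0.3 0.9 0.2] q [-0.54  0.49  1.86 -0.    0.79 -0.32]
xang -12.172604076039867 z [-0.001 -0.001 -1.   ]
1 rows
[[0, [0.0001, -0.003, 0.0273], [0.0016, 0.001, -0.0065]]]
```

View pics/s5.png

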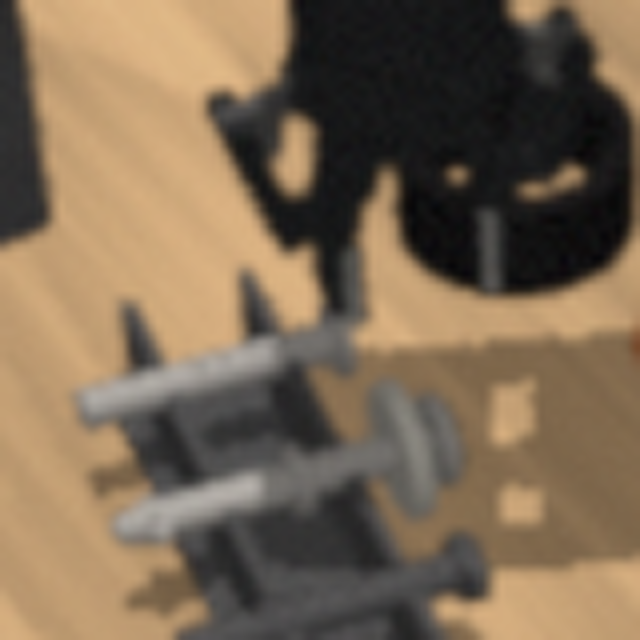

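Request:
step_arm(deltas=[[0,[0,-0.0025,0.022],[0.001,0.001,-0.006]],[0,[0,-0.0005,0.02],[0,0,0]],[0,[0,0,0],[0,0,0]]])

```text
t: 7.05
tcp_pos: [0.4915, -0.2731, 0.0928]
eef_rot: [[0.979, -0.202, 0.013], [-0.202, -0.979, -0.007], [0.015, 0.004, -1.0]]
wrist_force: [-0.6, -0.2, 0.2]
finger_gap: 0.0428
```

```bash
python3 - <<'E'
from plan import *
import pickle
st()
h=np.array([.4868,-.2725]); y=np.radians(-11.8); c=h-.003*np.array([np.cos(y),np.sin(y)])
plan([*c,.07],Rdown(-11.8),0)
ps={n:viewer.get_image(n) for n in("scene",)}; pickle.dump(ps,open("p2.pkl","wb"))
save(ps["scene"],"s6.png",(205,90,285,170),8)
E
```

```text
t 7.05 tcp [ 0.4915 -0.2731  0.0928] gap 0.0428 F [-0.6 -0.2  0.2] q [-0.53  0.55  1.87  0.    0.71 -0.33]
xang -11.644066337234907 z [ 0.013 -0.007 -1.   ]
1 rows
[[0, [-0.0081, 0.0003, 0.0226], [0.0037, -0.0146, 0.0027]]]
```

View pics/s6.png

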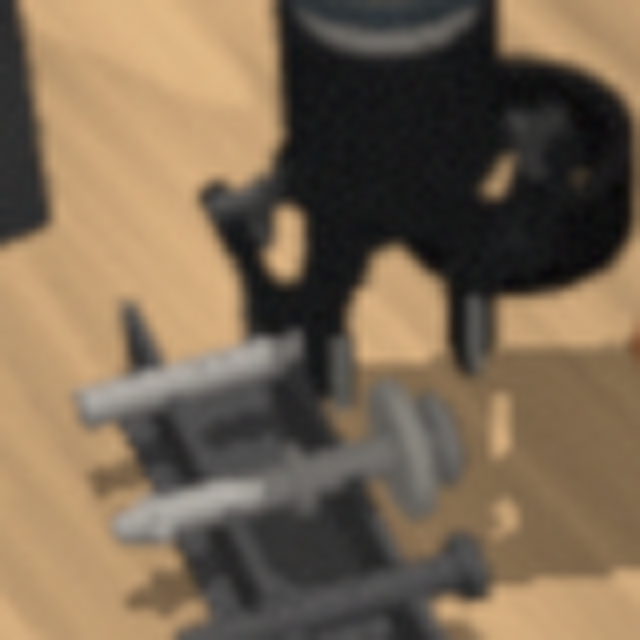

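Request:
step_arm(deltas=[[0,[-0.008,0,0.003],[0.004,-0.014,0]],[0,[0,0,0],[0,0,0]]])

```text
t: 7.27
tcp_pos: [0.4865, -0.2721, 0.0947]
eef_rot: [[0.98, -0.2, 0.005], [-0.2, -0.98, -0.002], [0.006, 0.001, -1.0]]
wrist_force: [-0.3, 0.3, -0.3]
finger_gap: 0.043
```

```bash
cat > g.py <<'E'
from plan import *
import sys
st()
h=np.array([.4868,-.2725]); y=np.radians(-11.8); c=h-.003*np.array([np.cos(y),np.sin(y)])
plan([*c,float(sys.argv[1])],Rdown(-11.8),0,n=1)
E
python3 g.py .07
```

```text
t 7.27 tcp [ 0.4865 -0.2721  0.0947] gap 0.043 F [-0.3  0.3 -0.3] q [-0.53  0.55  1.87  0.    0.72 -0.33]
xang -11.54430949099031 z [ 0.005 -0.002 -1.   ]
1 rows
[[0, [-0.0028, 0.0003, 0.0247], [0.0013, -0.0058, 0.0045]]]
```

Request:
step_arm(deltas=[[0,[-0.003,0,0.009],[0.001,-0.004,0.002]],[0,[-0.002,0,0.009],[0,-0.003,0.002]],[0,[0,0,0.0],[0,0,0]]])

```text
t: 7.52
tcp_pos: [0.4835, -0.2721, 0.0793]
eef_rot: [[0.979, -0.204, 0.004], [-0.204, -0.979, -0.003], [0.005, 0.002, -1.0]]
wrist_force: [-0.1, 0.4, -0.7]
finger_gap: 0.0432
```

```bash
python3 g.py .069
```

```text
t 7.52 tcp [ 0.4835 -0.2721  0.0793] gap 0.0432 F [-0.1  0.4 -0.7] q [-0.53  0.57  1.88 -0.    0.69 -0.33]
xang -11.77699054556842 z [ 0.004 -0.003 -1.   ]
1 rows
[[0, [0.0003, -0.0003, 0.0103], [0.0024, -0.0047, 0.0004]]]
```

Request:
step_arm(deltas=[[0,[-0.001,0,0.008],[0.002,-0.004,0]],[0,[0,0,0.003],[0,0,0]],[0,[0,0,0.0],[0,0,0]]])

```text
t: 7.77
tcp_pos: [0.4823, -0.272, 0.0672]
eef_rot: [[0.979, -0.205, 0.0], [-0.205, -0.979, -0.0], [0.0, 0.0, -1.0]]
wrist_force: [0.2, 0.2, -1.0]
finger_gap: 0.0426
```

```bash
python3 g.py .069; python3 - <<'E'
from plan import *
from pinov import *
ps={n:viewer.get_image(n) for n in("scene",)}
h=np.array([.4868,-.2725,.042]);L=pinpts(h,np.radians(-11.8))
cv2.imwrite("pics/s7.png",overlay(ps["scene"],L,(205,90,285,170),8))
E
```

```text
t 7.77 tcp [ 0.4823 -0.272   0.0672] gap 0.0426 F [ 0.2  0.2 -1. ] q [-0.54  0.59  1.88 -0.    0.67 -0.33]
xang -11.802225681246883 z [ 0. -0. -1.]
1 rows
[[0, [0.0015, -0.0005, -0.0018], [0.0001, -0.0002, -0.0]]]
```

View pics/s7.png

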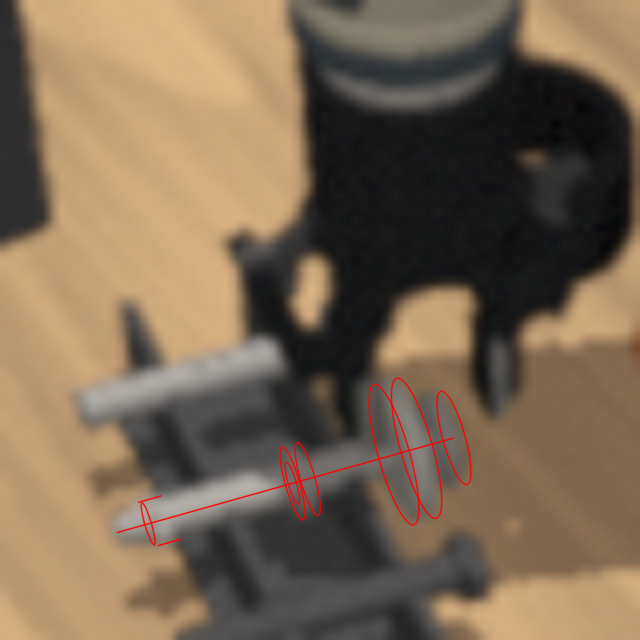

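Request:
step_arm(deltas=[[0,[0.0015,0,-0.0022],[0,0,0]],[0.3,[0,0,0],[0,0,0]],[0.6,[0,0,0],[0,0,0]],[1,[0,0,0.0],[0,0,0]],[1,[0,0,0.0],[0,0,0]]])

```text
t: 8.23
tcp_pos: [0.484, -0.2724, 0.0695]
eef_rot: [[0.979, -0.205, -0.0], [-0.205, -0.979, 0.0], [-0.0, -0.0, -1.0]]
wrist_force: [-0.5, 0.4, -2.2]
finger_gap: 0.015
```

```bash
python3 g.py .069; python3 - <<'E'
from plan import *
ps={n:viewer.get_image(n) for n in("scene",)}
save(ps["scene"],"s8.png",(205,90,285,170),8)
E
```

```text
t 8.23 tcp [ 0.484  -0.2724  0.0695] gap 0.015 F [-0.5  0.4 -2.2] q [-0.53  0.59  1.88  0.    0.68 -0.33]
xang -11.805601253772549 z [-0.  0. -1.]
1 rows
[[0, [-0.0002, -0.0005, 0.0005], [-0.0001, 0.0002, -0.0001]]]
```

View pics/s8.png

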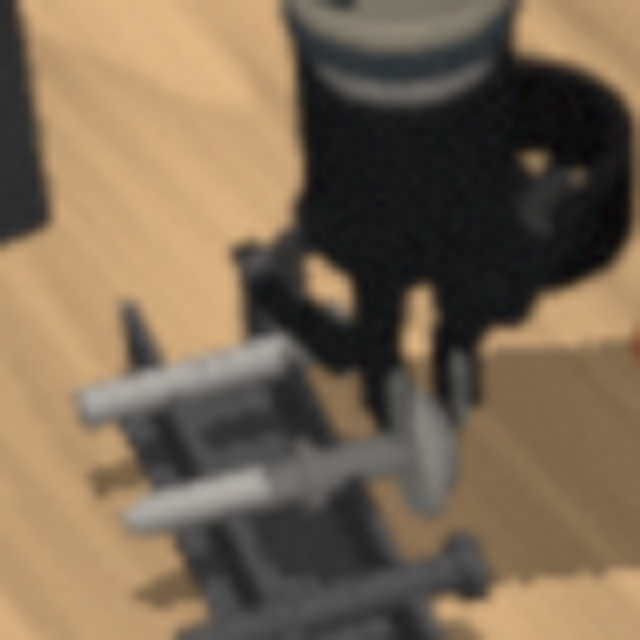

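Request:
step_arm(deltas=[[1,[0,0,0.0],[0,0,0]],[1,[0,0,0.0],[0,0,0]]])

```text
t: 8.45
tcp_pos: [0.4838, -0.2723, 0.0694]
eef_rot: [[0.979, -0.205, -0.0], [-0.205, -0.979, 0.0], [-0.0, -0.0, -1.0]]
wrist_force: [0.1, -0.5, -1.8]
finger_gap: 0.0152
```

```bash
python3 g.py .069; python3 - <<'E'
from plan import *
ps={n:viewer.get_image(n) for n in("scene","top")}
save(ps["scene"],"s9.png",(205,110,265,170),6); save(ps["top"],"t9.png",(330,190,450,265),5)
E
```

```text
t 8.45 tcp [ 0.4838 -0.2723  0.0694] gap 0.0152 F [ 0.1 -0.5 -1.8] q [-0.53  0.59  1.88  0.    0.67 -0.33]
xang -11.806627725015879 z [-0.  0. -1.]
1 rows
[[0, [-0.0001, -0.0004, 0.0004], [-0.0002, 0.0005, -0.0001]]]
```

View pics/s9.png

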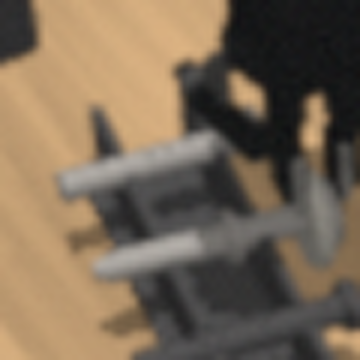

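View pics/t9.png

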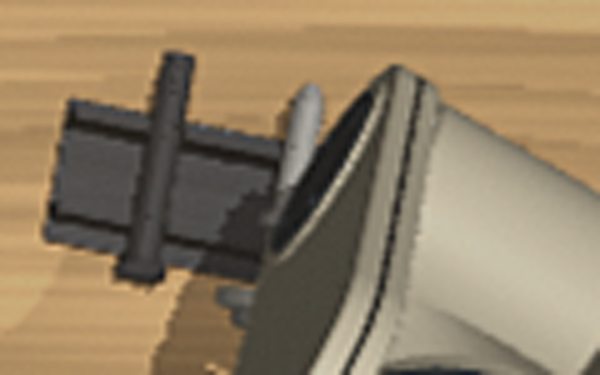

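Request:
step_arm(deltas=[[1,[0,0,-0.008],[0,0,0]],[1,[0,0,-0.012],[0,0,0]],[1,[0,0,-0.02],[0,0,0]],[1,[0,0,-0.025],[0,0,0]],[1,[0,0,-0.025],[0,0,0]],[1,[0,0,-0.02],[0,0,0]],[1,[0,0,0],[0,0,0]]])

```text
t: 9.13
tcp_pos: [0.4821, -0.2714, 0.1871]
eef_rot: [[0.979, -0.205, -0.005], [-0.205, -0.979, 0.003], [-0.005, -0.002, -1.0]]
wrist_force: [1.0, -0.1, -1.3]
finger_gap: 0.0151
```

```bash
python3 - <<'E'
from plan import *
s=st()
ps={n:viewer.get_image(n) for n in("scene","top")}
save(ps["scene"],"s10.png",(205,90,285,170),7); save(ps["top"],"t10.png",(330,160,450,265),5)
E
```

```text
t 9.13 tcp [ 0.4821 -0.2714  0.1871] gap 0.0151 F [ 1.  -0.1 -1.3] q [-0.53  0.4   1.83 -0.    0.91 -0.33]
xang -11.803964010165974 z [-0.005  0.003 -1.   ]
```

View pics/s10.png

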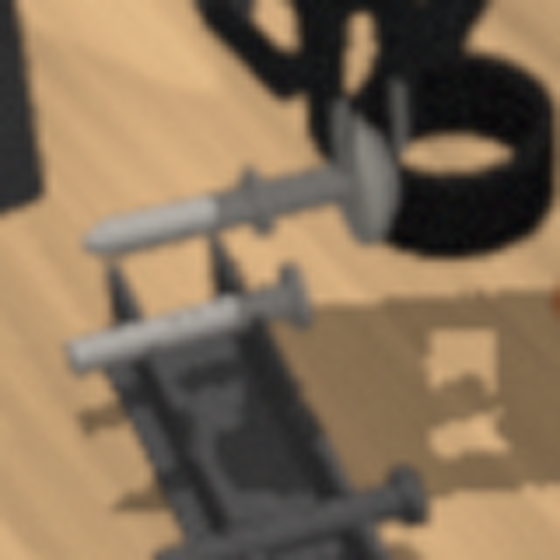

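View pics/t10.png

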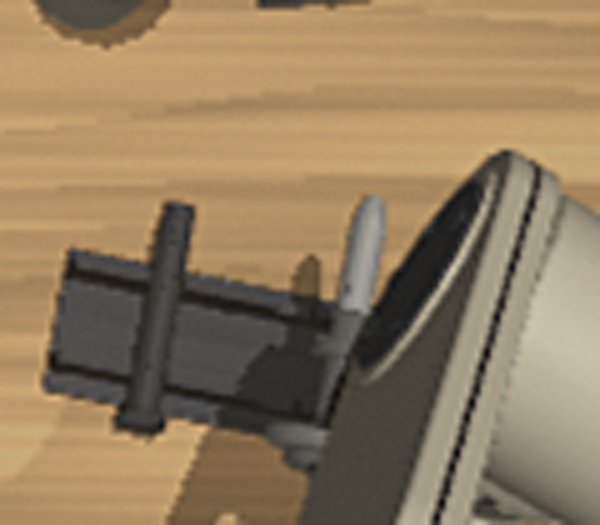

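```bash
cat > ov2.py <<'E'
from plan import *
from pinov import *
import sys,pickle
# args: name cropS cropT pitch dx dy dz yawoff
def run(name,cs,ct,s1,s2,hoff=(0,0,-.0274),pitch=0,yawoff=0,new=True,b=.006,extra=[]):
    s=ctrl.observe()
    if new:
        ps={n:viewer.get_image(n) for n in("scene","top")}; pickle.dump((s,ps),open("last.pkl","wb"))
    s,ps=pickle.load(open("last.pkl","rb"))
    R=s["eef_rot"]; yaw=np.arctan2(R[1,0],R[0,0])
    h=s["tcp_pos"]+R[:,0]*hoff[0]-R[:,1]*hoff[1]+np.array([0,0,hoff[2]])
    pin=pinpts(h,yaw+np.radians(yawoff),np.radians(pitch),b); print("h",h,"yaw",np.degrees(yaw)+yawoff)
    L=pin[:7]+[pin[-1]]+extra
    cv2.imwrite("pics/"+name,sidebyside(overlay(ps["scene"],L,cs,s1),overlay(ps["top"],L,ct,s2)))
E
python3 - <<'E'
from ov2 import *
run("o1.png",(212,95,267,130),(360,190,410,260),7,7)
E
```

```text
h [ 0.48056508 -0.27045632  0.15631848] yaw -11.802760084830773
```

View pics/o1.png

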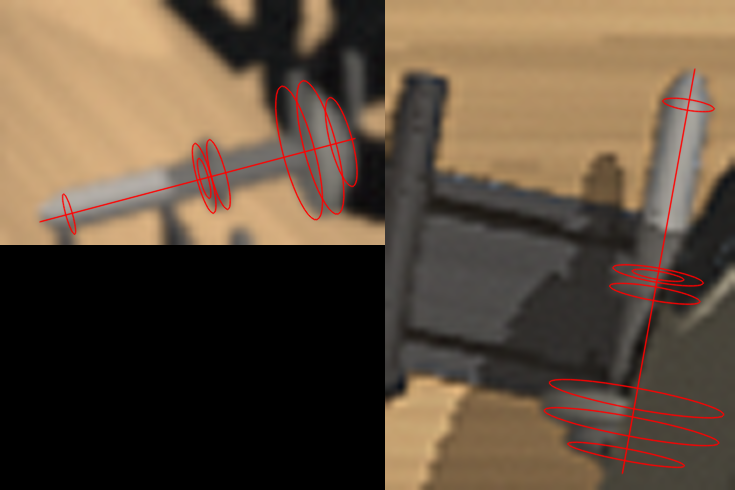

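```bash
python3 - <<'E'
import pickle
from pinov import *
s,ps=pickle.load(open("last.pkl","rb"))
a=overlay(ps["scene"],[],(212,95,267,130),14); cv2.imwrite("pics/z1.png",a)
b=overlay(ps["top"],[],(360,192,412,262),11); b=np.clip(b*1.4,0,255).astype(np.uint8); cv2.imwrite("pics/z2.png",b[:600])
E
```

```text
(no output)
```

View pics/z1.png

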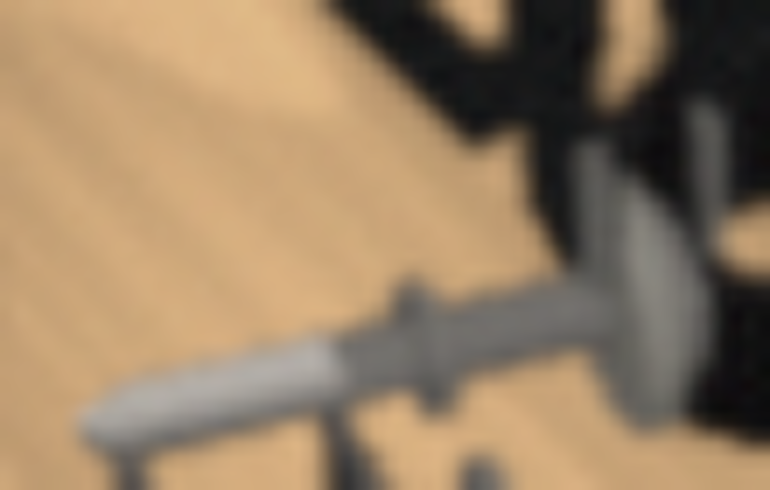

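View pics/z2.png

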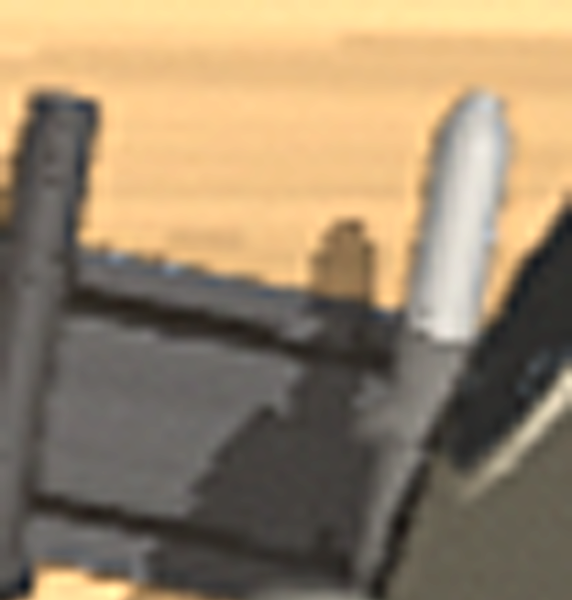

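```bash
cat > pfit.py <<'E'
from h import *
from scipy.optimize import least_squares
def fitpin(ps,axis,pts,x0):
    """axis: list (view,uv) lie on axis; pts: list (view,uv,s) """
    def D(v): return np.array([np.cos(v[3])*np.cos(v[4]),np.sin(v[3])*np.cos(v[4]),np.sin(v[4])])
    def res(v):
        h=v[:3];d=D(v);r=[]
        for n,u in axis:
            a,b=proj(ps[n],np.array([h+.0*d,h+.117*d])); t=(b-a)/np.linalg.norm(b-a); e=np.array(u)-a; r.append(t[0]*e[1]-t[1]*e[0])
        for n,u,s in pts: r+=list(proj(ps[n],h+s*d)[0]-u)
        return np.array(r)
    r=least_squares(res,x0,x_scale=[.01,.01,.01,.05,.05]); J=r.jac; cov=np.linalg.inv(J.T@J)*.5**2
    print("h",np.round(r.x[:3],4),"yaw,pitch",np.round(np.degrees(r.x[3:]),2),"res",np.round(r.fun,2),"sd",np.round(np.sqrt(np.diag(cov)),4))
    return r.x
E
python3 - <<'E'
from pfit import *
import pickle
s,ps=pickle.load(open("last.pkl","rb"))
T=lambda u,v,o,k:np.array([o[0]+(u+.5)/k-.5,o[1]+(v+.5)/k-.5])
S=lambda u,v:("scene",T(u,v,(212,95),14)); P=lambda u,v:("top",T(u,v,(360,192),11))
fitpin(ps,[S(335,372),S(560,318),P(445,330),P(389,590),P(469,180)],[(*S(84,428),.117),(*P(488,92),.117),(*S(425,343),.046)],[.48,-.27,.156,-.2,0])
print(s["tcp_pos"])
E
```

```text
h [ 0.4795 -0.2687  0.157 ] yaw,pitch [-12.48   1.23] res [-0.16 -0.13  0.28 -0.15 -0.21  0.04  0.09  0.11 -0.21  0.35  0.3 ] sd [0.0008 0.0015 0.0026 0.0184 0.0333]
[ 0.48056508 -0.27045632  0.18371848]
```

```bash
python3 - <<'E'
from plan import *
s=st(); P=CW(.075,-.160,.15); print(P)
plan(P,Rdown(6.59),1,vmax=.035)
E
```

```text
t 9.33 tcp [ 0.4793 -0.2698  0.1815] gap 0.0155 F [ 0.3  0.4 -2.3] q [-0.53  0.41  1.84 -0.    0.91 -0.33]
xang -11.801592739259176 z [-0.012  0.007 -1.   ]
[ 0.46702127 -0.01917984  0.15      ]
8 rows
[[1, [-0.0079, -0.0303, 0.0042], [-0.0008, 0.0016, -0.0401]], [1, [-0.0066, -0.0306, 0.0041], [-0.0008, 0.0016, -0.0401]], [1, [-0.0054, -0.0309, 0.0041], [-0.0008, 0.0016, -0.0401]], [1, [-0.0042, -0.0311, 0.0041], [-0.0008, 0.0016, -0.0401]], [1, [-0.0029, -0.0312, 0.004], [-0.0008, 0.0016, -0.0401]], [1, [-0.0017, -0.0313, 0.004], [-0.0008, 0.0016, -0.0401]], [1, [-0.0004, -0.0314, 0.004], [-0.0008, 0.0016, -0.0401]], [1, [0.0008, -0.0313, 0.004], [-0.0008, 0.0016, -0.0401]]]
```

Request:
step_arm(deltas=[[1,[-0.008,-0.015,0],[-0.001,0.002,-0.03]],[1,[-0.007,-0.028,0.002],[-0.001,0.002,-0.04]],[1,[-0.006,-0.031,0.004],[-0.001,0.002,-0.04]],[1,[-0.005,-0.031,0.004],[-0.001,0.002,-0.04]],[1,[-0.003,-0.031,0.004],[-0.001,0.002,-0.04]],[1,[-0.002,-0.031,0.004],[-0.001,0.002,-0.04]],[1,[0,-0.031,0.004],[-0.001,0.002,-0.04]],[1,[0,-0.025,0.004],[-0.001,0.002,-0.03]]])

```text
t: 10.0
tcp_pos: [0.4558, -0.0385, 0.1451]
eef_rot: [[0.995, 0.098, -0.013], [0.098, -0.995, 0.002], [-0.013, -0.003, -1.0]]
wrist_force: [1.3, 0.5, -1.9]
finger_gap: 0.015
```

```bash
python3 - <<'E'
from plan import *
s=st(); P=CW(.075,-.160,.12)
plan(P,Rdown(6.59),1,vmax=.02)
E
```

```text
t 10.0 tcp [ 0.4558 -0.0385  0.1451] gap 0.015 F [ 1.3  0.5 -1.9] q [-0.11  0.35  2.06  0.    0.75 -0.21]
xang 5.601041613638154 z [-0.013  0.002 -1.   ]
2 rows
[[1, [0.0067, -0.0091, 0.0125], [-0.0015, 0.0063, -0.0086]], [1, [0.0067, -0.009, 0.0125], [-0.0015, 0.0063, -0.0086]]]
```

Request:
step_arm(deltas=[[1,[0.005,-0.006,0.012],[-0.001,0.006,-0.008]],[1,[0.004,-0.006,0.012],[-0.001,0.006,-0.008]],[1,[0,0,0],[0,0,0]],[1,[0,0,0],[0,0,0]]])

```text
t: 10.33
tcp_pos: [0.4573, -0.0194, 0.1147]
eef_rot: [[0.992, 0.123, -0.014], [0.123, -0.992, 0.002], [-0.014, -0.004, -1.0]]
wrist_force: [-0.3, -0.4, -2.6]
finger_gap: 0.0156
```

```bash
python3 - <<'E'
from plan import *
s=st(); P=CW(.075,-.160,.1134)
plan(P,Rdown(6.59),1,vmax=.06)
E
```

```text
t 10.33 tcp [ 0.4573 -0.0194  0.1147] gap 0.0156 F [-0.3 -0.4 -2.6] q [-0.07  0.41  2.07  0.    0.68 -0.19]
xang 7.071549618238308 z [-0.014  0.002 -1.   ]
1 rows
[[1, [0.0097, 0.001, 0.0011], [-0.0041, 0.0135, 0.0084]]]
```

Request:
step_arm(deltas=[[1,[0.003,0,0.0],[-0.002,0.013,0.008]],[1,[0,0,0],[0,0,0]]])

```text
t: 10.5
tcp_pos: [0.4595, -0.0195, 0.1138]
eef_rot: [[0.994, 0.113, -0.003], [0.113, -0.994, 0.002], [-0.003, -0.002, -1.0]]
wrist_force: [-0.4, 0.8, -2.7]
finger_gap: 0.0155
```

```bash
python3 - <<'E'
from ov2 import *
s=st(); P=CW(.075,-.160,.1134); plan(P,Rdown(6.59),1,vmax=.06)
fk=[[CW(x,y,.108) for x,y in((.053,-.021),(.097,-.021),(.097,-.013),(.053,-.013),(.053,-.021))],[CW(x,y,.108) for x,y in((.053,.021),(.097,.021),(.097,.013),(.053,.013),(.053,.021))],[CW(.075,-.03,.086),CW(.075,.03,.086)],
[CW(-.095,0,.099),CW(.147,0,.099)]]
run("o2.png",(240,150,350,240),(210,150,310,270),3.5,3.9,extra=fk)
_,ps=pickle.load(open("last.pkl","rb"))
save(ps["scene"],"s11.png",(245,160,345,235),7.5); save(ps["top"],"t11.png",(215,160,305,250),6.5)
E
```

```text
t 10.5 tcp [ 0.4595 -0.0195  0.1138] gap 0.0155 F [-0.4  0.8 -2.7] q [-0.07  0.41  2.07  0.    0.66 -0.19]
xang 6.5169992749614885 z [-0.003  0.002 -1.   ]
1 rows
[[1, [0.0076, 0.0005, 0.0004], [-0.0024, 0.0026, -0.0013]]]
h [ 0.45945441 -0.01954978  0.08640149] yaw 6.5169992749614885
```

View pics/o2.png

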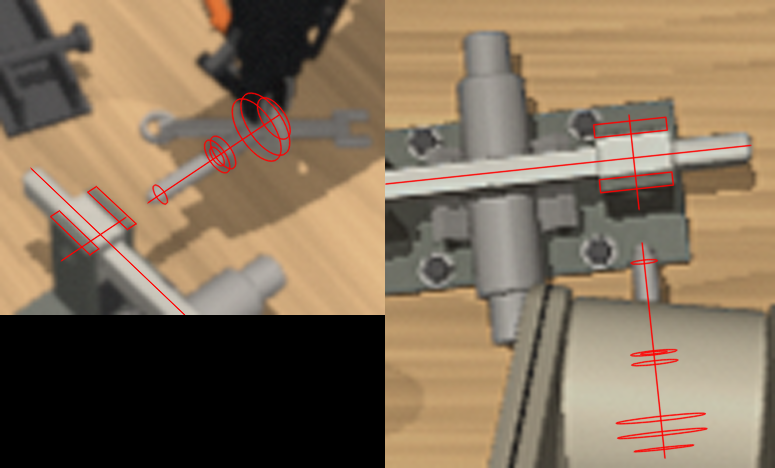

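View pics/s11.png

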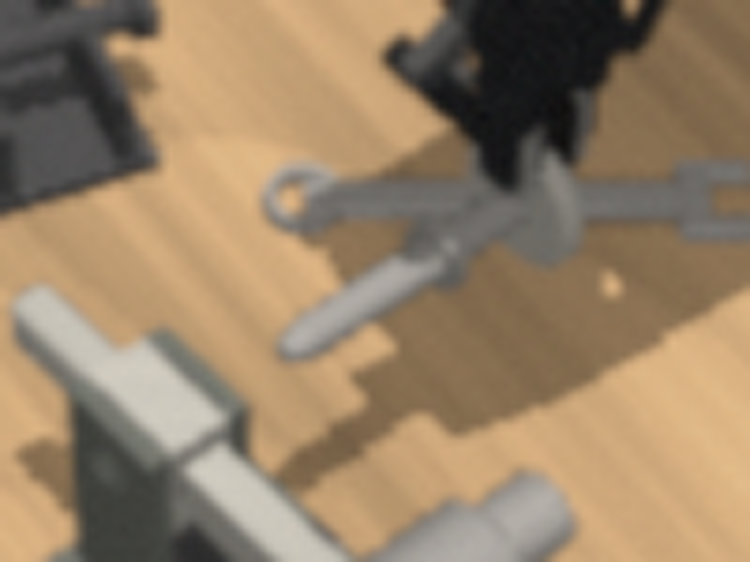

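View pics/t11.png

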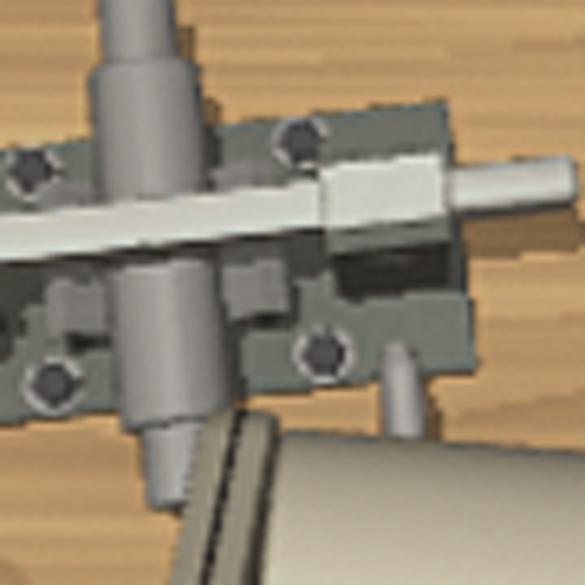

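```bash
python3 - <<'E'
import pickle
from pinov import *
s,ps=pickle.load(open("last.pkl","rb"))
a=overlay(ps["scene"],[],(278,175,328,215),15); cv2.imwrite("pics/z3.png",a)
b=overlay(ps["top"],[],(262,180,302,230),12); b=np.clip(b*1.2,0,255).astype(np.uint8); cv2.imwrite("pics/z4.png",b[:600])
E
```

```text
(no output)
```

View pics/z3.png

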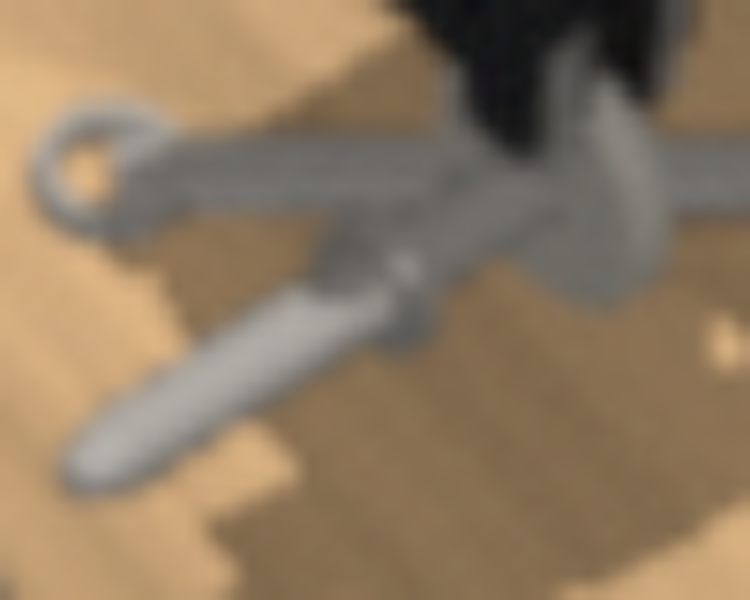

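View pics/z4.png

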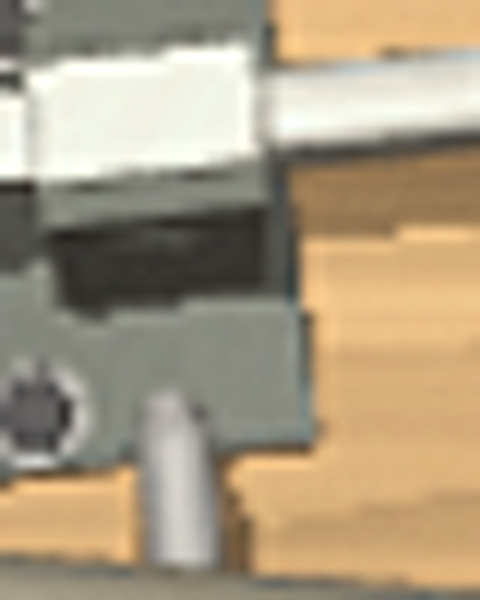

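```bash
python3 - <<'E'
from pfit import *
from plan import CW,ex,ey
import pickle
s,ps=pickle.load(open("last.pkl","rb"))
T=lambda u,v,o,k:np.array([o[0]+(u+.5)/k-.5,o[1]+(v+.5)/k-.5])
S=lambda u,v:("scene",T(u,v,(278,175),15)); P=lambda u,v:("top",T(u,v,(262,180),12))
ax=[S(212,388),S(458,228),S(372,287),P(176,480),P(182,550)]; pt=[(*S(72,470),.117),(*P(170,389),.117)]
x=fitpin(ps,ax,pt,[.46,-.02,.086,.115,0])
print(s["tcp_pos"])
d=np.array([np.cos(x[3])*np.cos(x[4]),np.sin(x[3])*np.cos(x[4]),np.sin(x[4])])
for k in(0,.0,.117):
    q=x[:3]+k*d-CW(0,0,0); print("cradle coords",k,q@ex,q@ey,q[2])
q=s["tcp_pos"]-CW(0,0,0);print("tcp",q@ex,q@ey)
for m in [(.053,-.021,.108),(.097,-.021,.108),(.147,0,.086),(.147,-.009,.099),(.147,.009,.099)]:
    u=proj(ps["top"],CW(*m))[0]; print(m,"top zoom",np.round((u-[262,180]+.5)*12-.5), "s11",np.round((proj(ps["scene"],CW(*m))[0]-[245,160]+.5)*7.5-.5))
E
```

```text
h [ 0.4576 -0.0177  0.0876] yaw,pitch [5.41 1.65] res [-0.24  0.19 -0.13  0.   -0.   -0.13  0.12 -0.14  0.16] sd [0.0013 0.005  0.0084 0.0486 0.0806]
[ 0.45945441 -0.01954978  0.11380149]
cradle coords 0 0.07244919481472535 -0.16920632906523334 0.08755404886611155
cradle coords 0.0 0.07244919481472535 -0.16920632906523334 0.08755404886611155
cradle coords 0.117 0.07485112608279983 -0.05227923360351504 0.09091337514821947
tcp 0.07449916527395015 -0.16755931862038861
(0.053, -0.021, 0.108) top zoom [ 39. 232.] s11 [254. 404.]
(0.097, -0.021, 0.108) top zoom [263. 209.] s11 [169. 324.]
(0.147, 0, 0.086) top zoom [499. 100.] s11 [ 31. 309.]
(0.147, -0.009, 0.099) top zoom [507. 131.] s11 [ 49. 272.]
(0.147, 0.009, 0.099) top zoom [497.  43.] s11 [  8. 298.]
```

Request:
step_arm(deltas=[[1,[0.004,0.001,0.001],[0,-0.02,0]],[1,[0.01,0,0],[0,0,0]],[1,[0.01,0,0],[0,0,0]],[1,[0,0,0],[0,0,0]],[1,[0,0,0],[0,0,0]]])

```text
t: 11.02
tcp_pos: [0.4867, -0.0198, 0.1144]
eef_rot: [[0.994, 0.11, -0.019], [0.11, -0.994, -0.0], [-0.019, -0.002, -1.0]]
wrist_force: [-0.0, 0.1, -1.9]
finger_gap: 0.0149
```

```bash
cat > c.py <<'E'
from plan import *
s=st(); q=s["tcp_pos"]-CW(0,0,0);print("cradle tcp x,y,z",np.round([q@ex*1e3,q@ey*1e3,q[2]*1e3],1),"yawerr(want6.6) pitch(deg, nose up+)",np.degrees(np.arcsin(s["eef_rot"][2,0])).round(2),"T",np.round(s["torque"],2))
F=s["wrist_force"];print("F cradle",np.round([F@ex,F@ey,F[2]],1))
E
python3 c.py
```

```text
t 11.02 tcp [ 0.4867 -0.0198  0.1144] gap 0.0149 F [-0.   0.1 -1.9] q [-0.06  0.44  2.   -0.    0.71 -0.17]
xang 6.317073119516626 z [-0.019 -0.    -1.   ]
cradle tcp x,y,z [  77.9 -140.5  114.4] yawerr(want6.6) pitch(deg, nose up+) -1.07 T [0.05 0.1  0.03]
F cradle [-0.1 -0.  -1.9]
```

Request:
step_arm(deltas=[[1,[0,-0.0025,0.0015],[0,0,-0.006]],[1,[0,0,0],[0,0,0]]])

```text
t: 11.18
tcp_pos: [0.4866, -0.0172, 0.113]
eef_rot: [[0.993, 0.116, -0.018], [0.116, -0.993, -0.0], [-0.018, -0.002, -1.0]]
wrist_force: [-0.7, -0.2, -2.8]
finger_gap: 0.0155
```

```bash
python3 c.py; python3 - <<'E'
from plan import *
import pickle
s=ctrl.observe(); ps={n:viewer.get_image(n) for n in("scene","top")}; pickle.dump((s,ps),open("last.pkl","wb"))
save(ps["scene"],"s12.png",(255,170,325,230),11); save(ps["top"],"t12.png",(255,175,305,220),14)
E
```

```text
t 11.18 tcp [ 0.4866 -0.0172  0.113 ] gap 0.0155 F [-0.7 -0.2 -2.8] q [-0.06  0.45  2.01 -0.    0.71 -0.17]
xang 6.674724914799783 z [-0.018 -0.    -1.   ]
cradle tcp x,y,z [  75.3 -140.3  113. ] yawerr(want6.6) pitch(deg, nose up+) -1.03 T [-0.02  0.11  0.02]
F cradle [ 0.2 -0.7 -2.8]
```

View pics/s12.png

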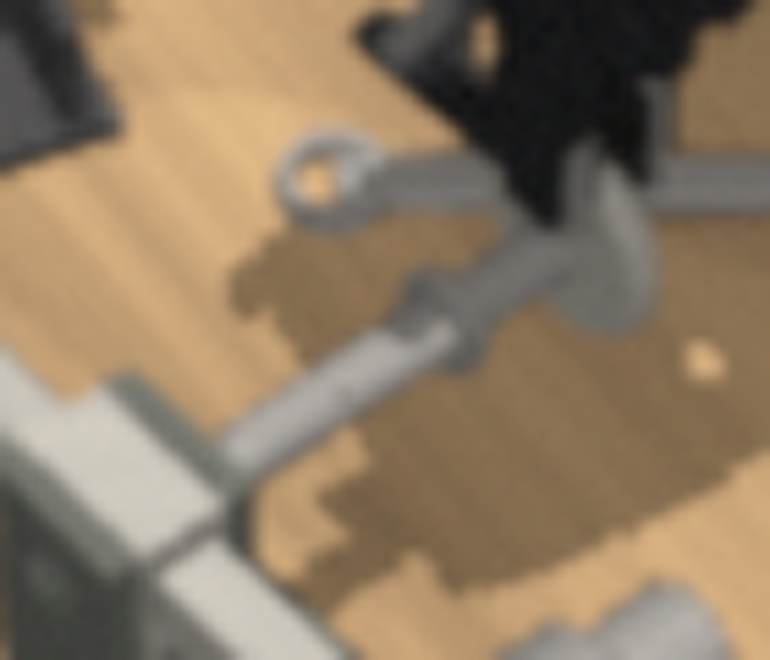

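View pics/t12.png

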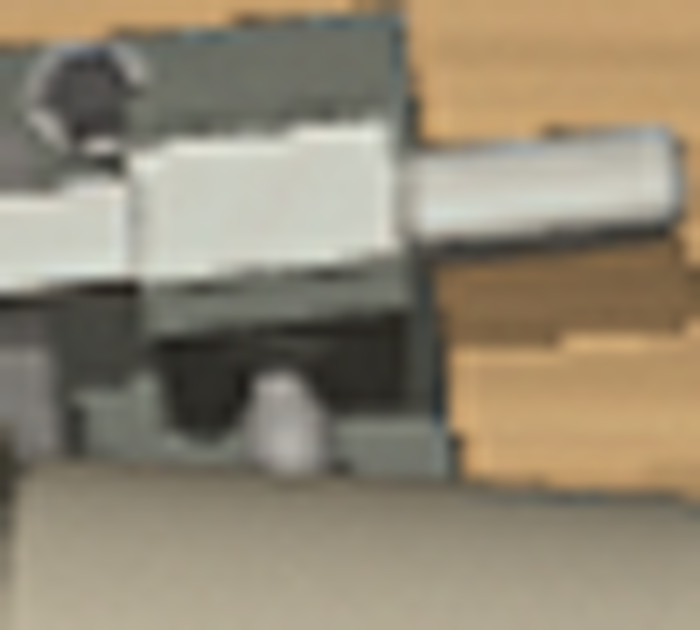

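```bash
python3 - <<'E'
from plan import *
import pickle
s,ps=pickle.load(open("last.pkl","rb"))
f=lambda m:np.round((proj(ps["top"],CW(*m))[0]-[255,175]+.5)*14-.5).tolist()
g=lambda m:np.round((proj(ps["scene"],CW(*m))[0]-[255,170]+.5)*11-.5).tolist()
for m in [(.053,-.021,.108),(.097,-.021,.108),(.075,-.021,.086),(.075,-.0233,.086),(.075,-.0233,.090),(.147,-.009,.099),(.147,.009,.099),(.075,-.07,.086),(.075,-.095,.086),(.075,-.095,.09)]: print(m,f(m),g(m))
E
```

```text
(0.053, -0.021, 0.108) [144.0, 341.0] [262.0, 483.0]
(0.097, -0.021, 0.108) [405.0, 314.0] [137.0, 366.0]
(0.075, -0.021, 0.086) [276.0, 351.0] [200.0, 483.0]
(0.075, -0.0233, 0.086) [278.0, 364.0] [208.0, 478.0]
(0.075, -0.0233, 0.09) [277.0, 360.0] [208.0, 467.0]
(0.147, -0.009, 0.099) [690.0, 223.0] [-38.0, 289.0]
(0.147, 0.009, 0.099) [677.0, 120.0] [-99.0, 328.0]
(0.075, -0.07, 0.086) [307.0, 633.0] [361.0, 375.0]
(0.075, -0.095, 0.086) [322.0, 778.0] [441.0, 321.0]
(0.075, -0.095, 0.09) [322.0, 775.0] [442.0, 310.0]
```

Request:
step_arm(deltas=[[1,[0.006,0,0.0],[0,0,0]],[1,[0.006,0,0],[0,0,0]],[1,[0,0,0],[0,0,0]]])

```text
t: 11.53
tcp_pos: [0.4989, -0.0158, 0.1129]
eef_rot: [[0.993, 0.116, -0.018], [0.116, -0.993, -0.0], [-0.018, -0.002, -1.0]]
wrist_force: [1.5, -0.9, -2.0]
finger_gap: 0.0157
```

```bash
python3 c.py
```

```text
t 11.53 tcp [ 0.4989 -0.0158  0.1129] gap 0.0157 F [ 1.5 -0.9 -2. ] q [-0.05  0.46  1.98 -0.    0.72 -0.17]
xang 6.663711936634384 z [-0.018 -0.    -1.   ]
cradle tcp x,y,z [  75.3 -127.9  112.9] yawerr(want6.6) pitch(deg, nose up+) -1.05 T [-0.04  0.1  -0.02]
F cradle [ 1.1  1.3 -2. ]
```

Request:
step_arm(deltas=[[1,[0.006,0,0.0],[0,0,0]],[1,[0.006,0,0],[0,0,0]],[1,[0,0,0],[0,0,0]]])

```text
t: 11.78
tcp_pos: [0.5125, -0.0143, 0.1127]
eef_rot: [[0.993, 0.116, -0.018], [0.116, -0.993, -0.0], [-0.018, -0.002, -1.0]]
wrist_force: [0.1, -0.7, -2.9]
finger_gap: 0.0148
```

```bash
python3 c.py
```

```text
t 11.78 tcp [ 0.5125 -0.0143  0.1127] gap 0.0148 F [ 0.1 -0.7 -2.9] q [-0.05  0.48  1.95 -0.    0.73 -0.17]
xang 6.6662516235653895 z [-0.018 -0.    -1.   ]
cradle tcp x,y,z [  75.3 -114.3  112.7] yawerr(want6.6) pitch(deg, nose up+) -1.03 T [-0.06  0.08 -0.01]
F cradle [ 0.7  0.  -2.9]
```

Request:
step_arm(deltas=[[1,[0.006,0,0.0],[0,0,0]],[1,[0.006,0,0],[0,0,0]],[1,[0.006,0,0],[0,0,0]],[1,[0,0,0],[0,0,0]]])

```text
t: 12.12
tcp_pos: [0.5326, -0.0121, 0.1123]
eef_rot: [[0.993, 0.116, -0.018], [0.116, -0.993, -0.001], [-0.018, -0.001, -1.0]]
wrist_force: [1.5, -0.4, -1.4]
finger_gap: 0.0154
```

```bash
python3 c.py
```

```text
t 12.12 tcp [ 0.5326 -0.0121  0.1123] gap 0.0154 F [ 1.5 -0.4 -1.4] q [-0.04  0.5   1.91 -0.    0.76 -0.16]
xang 6.659007078808397 z [-0.018 -0.001 -1.   ]
cradle tcp x,y,z [ 75.5 -94.1 112.3] yawerr(want6.6) pitch(deg, nose up+) -1.03 T [-0.05  0.02 -0.  ]
F cradle [ 0.6  1.4 -1.4]
```

Nose now at about y +23, past the far cheek with almost no force. On to the shoulder at about y −70.

Request:
step_arm(deltas=[[1,[0.006,0,0.0],[0,0,0]],[1,[0.006,0,0],[0,0,0]],[1,[0.003,0,0],[0,0,0]],[1,[0,0,0],[0,0,0]]])

```text
t: 12.45
tcp_pos: [0.5489, -0.0104, 0.1121]
eef_rot: [[0.993, 0.116, -0.019], [0.116, -0.993, -0.001], [-0.019, -0.001, -1.0]]
wrist_force: [-0.5, -0.7, -0.1]
finger_gap: 0.0154
```

```bash
python3 c.py;python3 - <<'E'
from plan import *
p=viewer.get_image("scene"); save(p,"s13.png",(235,170,315,240),9)
E
```

```text
t 12.45 tcp [ 0.5489 -0.0104  0.1121] gap 0.0154 F [-0.5 -0.7 -0.1] q [-0.04  0.52  1.87 -0.    0.77 -0.15]
xang 6.65850756923381 z [-0.019 -0.001 -1.   ]
cradle tcp x,y,z [ 75.7 -77.6 112.1] yawerr(want6.6) pitch(deg, nose up+) -1.07 T [-0.07  0.09 -0.05]
F cradle [ 0.6 -0.6 -0.1]
```

View pics/s13.png

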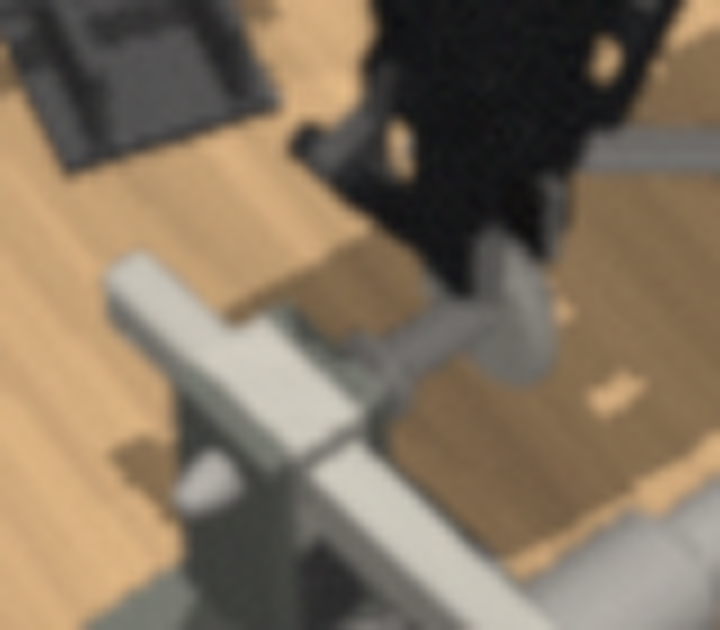

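Request:
step_arm(deltas=[[1,[0.004,0,0.0],[0,0,0]],[1,[0.003,0,0],[0,0,0]],[1,[0.002,0,0],[0,0,0]],[1,[0,0,0],[0,0,0]]])

```text
t: 12.83
tcp_pos: [0.5576, -0.0095, 0.1121]
eef_rot: [[0.993, 0.116, -0.02], [0.116, -0.993, -0.001], [-0.02, -0.001, -1.0]]
wrist_force: [-0.2, 0.1, 0.1]
finger_gap: 0.015
```

```bash
python3 c.py
```

```text
t 12.83 tcp [ 0.5576 -0.0095  0.1121] gap 0.015 F [-0.2  0.1  0.1] q [-0.04  0.53  1.85 -0.    0.79 -0.15]
xang 6.656868160728627 z [-0.02  -0.001 -1.   ]
cradle tcp x,y,z [ 75.7 -68.9 112.1] yawerr(want6.6) pitch(deg, nose up+) -1.15 T [-0.2   0.04 -0.06]
F cradle [-0.1 -0.2  0.1]
```

Request:
step_arm(deltas=[[1,[0.002,0,0.0],[0,0,0]],[1,[0.002,0,0],[0,0,0]],[1,[0.001,0,0],[0,0,0]]])

```text
t: 13.08
tcp_pos: [0.5592, -0.0093, 0.112]
eef_rot: [[0.993, 0.116, -0.028], [0.116, -0.993, -0.002], [-0.028, -0.001, -1.0]]
wrist_force: [-3.6, -3.2, 6.6]
finger_gap: 0.0153
```

```bash
python3 c.py
```

```text
t 13.08 tcp [ 0.5592 -0.0093  0.112 ] gap 0.0153 F [-3.6 -3.2  6.6] q [-0.04  0.53  1.84 -0.    0.8  -0.15]
xang 6.683911238266741 z [-0.028 -0.002 -1.   ]
cradle tcp x,y,z [ 75.7 -67.3 112. ] yawerr(want6.6) pitch(deg, nose up+) -1.62 T [-0.3   0.53  0.03]
F cradle [ 2.8 -3.9  6.6]
```

Request:
step_arm(deltas=[[1,[0.002,0,-0.0005],[0,0.01,0]],[1,[0.002,0,0],[0,0.005,0]],[1,[0.002,0,0],[0,0,0]]])

```text
t: 13.33
tcp_pos: [0.5592, -0.0093, 0.1118]
eef_rot: [[0.993, 0.117, -0.027], [0.117, -0.993, -0.001], [-0.027, -0.002, -1.0]]
wrist_force: [-8.9, -2.7, 8.8]
finger_gap: 0.0155
```

```bash
python3 c.py;python3 - <<'E'
from plan import *
import pickle
ps={n:viewer.get_image(n) for n in("scene","top")}; pickle.dump(ps,open("home.pkl","wb"))
save(ps["scene"],"s14.png",(235,170,315,240),9);save(ps["top"],"t14.png",(225,160,305,230),9)
E
```

```text
t 13.33 tcp [ 0.5592 -0.0093  0.1118] gap 0.0155 F [-8.9 -2.7  8.8] q [-0.04  0.53  1.84 -0.    0.8  -0.15]
xang 6.712776228460923 z [-0.027 -0.001 -1.   ]
cradle tcp x,y,z [ 75.8 -67.3 111.8] yawerr(want6.6) pitch(deg, nose up+) -1.52 T [-0.47  1.2  -0.04]
F cradle [ 1.6 -9.1  8.8]
```

View pics/s14.png

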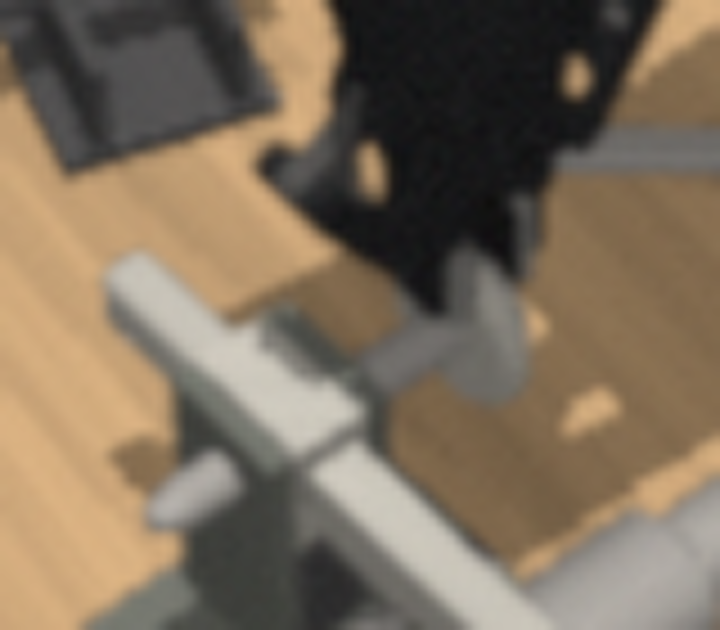

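View pics/t14.png

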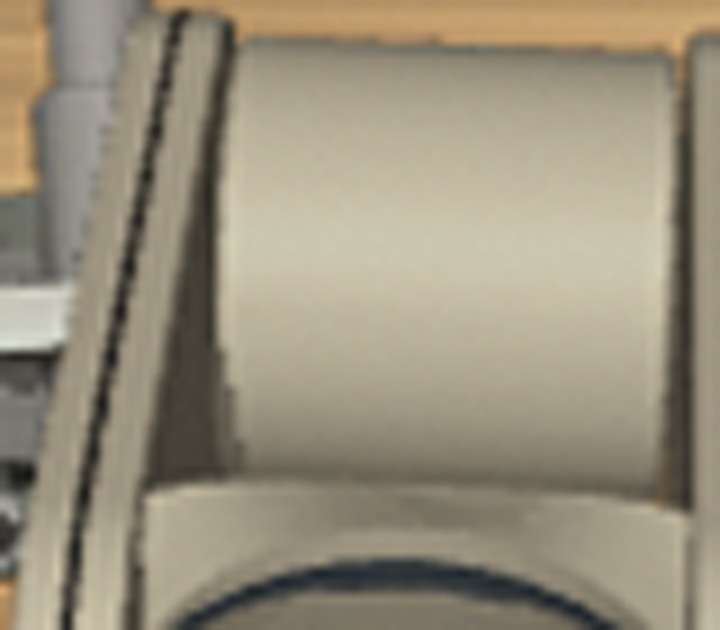

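```bash
python3 - <<'E'
from plan import *
import pickle
ps=pickle.load(open("home.pkl","rb"))
for y in(.0405,.0445,.0485): print(y,np.round((proj(ps["scene"],CW(.075,y,.086))[0]-[235,170]+.5)*9-.5))
E
```

```text
0.0405 [172. 510.]
0.0445 [161. 518.]
0.0485 [149. 526.]
```

Request:
step_arm(deltas=[[1,[0.003,0,0],[0,0.008,0]],[1,[0.003,0,0],[0,0.004,0]]])

```text
t: 13.6
tcp_pos: [0.5591, -0.0093, 0.1116]
eef_rot: [[0.993, 0.117, -0.028], [0.117, -0.993, -0.001], [-0.028, -0.003, -1.0]]
wrist_force: [-13.0, -3.8, 13.2]
finger_gap: 0.0154
```

```bash
python3 c.py
```

```text
t 13.6 tcp [ 0.5591 -0.0093  0.1116] gap 0.0154 F [-13.   -3.8  13.2] q [-0.04  0.53  1.84 -0.    0.8  -0.15]
xang 6.739814270043119 z [-0.028 -0.001 -1.   ]
cradle tcp x,y,z [ 75.7 -67.3 111.6] yawerr(want6.6) pitch(deg, nose up+) -1.6 T [-0.67  1.81 -0.05]
F cradle [  2.3 -13.3  13.2]
```

Request:
step_arm(deltas=[[1,[0.001,0,-0.001],[0,0,0]],[0.3,[0.001,0,0],[0,0,0]],[0.1,[0,0,0],[0,0,0]],[0,[0,0,0],[0,0,0]],[0,[0,0,0],[0,0,0]]])

```text
t: 14.02
tcp_pos: [0.5594, -0.009, 0.1123]
eef_rot: [[0.993, 0.117, -0.032], [0.117, -0.993, -0.0], [-0.032, -0.003, -0.999]]
wrist_force: [0.4, -0.2, 0.9]
finger_gap: 0.0429
```

```bash
python3 c.py;python3 - <<'E'
from plan import *
import pickle
ps={n:viewer.get_image(n) for n in("scene",)}
save(ps["scene"],"s15.png",(235,170,315,240),9)
E
```

```text
t 14.02 tcp [ 0.5594 -0.009   0.1123] gap 0.0429 F [ 0.4 -0.2  0.9] q [-0.04  0.53  1.84 -0.    0.8  -0.15]
xang 6.7349219466106245 z [-0.032 -0.    -0.999]
cradle tcp x,y,z [ 75.5 -67.1 112.3] yawerr(want6.6) pitch(deg, nose up+) -1.81 T [-0.02 -0.04  0.04]
F cradle [0.2 0.3 0.9]
```

View pics/s15.png

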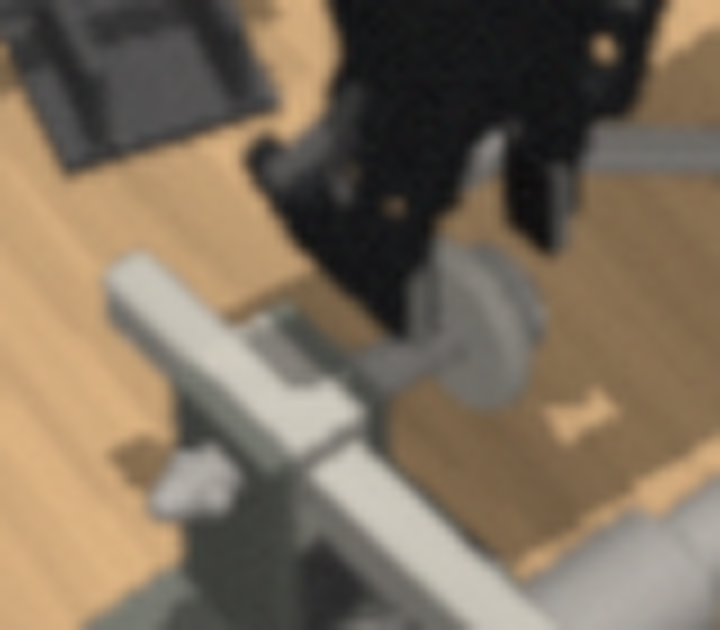

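Request:
step_arm(deltas=[[0,[0,0,-0.01],[0,0,0]],[0,[0,0,-0.015],[0,0,0]],[0,[0,0,-0.02],[0,0,0]],[0,[0,0,-0.03],[0,0,0]],[0,[0,0,-0.04],[0,0,0]],[0,[-0.02,0,-0.03],[0,0,0]],[0,[-0.03,0,-0.02],[0,0,0]],[0,[-0.04,0,0],[0,0,0]]])

```text
t: 14.73
tcp_pos: [0.4816, -0.0187, 0.2916]
eef_rot: [[0.993, 0.119, -0.023], [0.119, -0.993, 0.0], [-0.023, -0.003, -1.0]]
wrist_force: [1.4, 0.5, 0.4]
finger_gap: 0.0426
```

Request:
step_arm(deltas=[[0,[-0.04,0,0],[0,0,0]],[0,[-0.03,0.03,0],[0,0,0]],[0,[-0.01,0.04,0],[0,0,0]],[0,[0,0.04,0],[0,0,0]],[0,[0,0.04,0],[0,0,0]],[0,[0,0.03,0],[0,0,0]],[0,[0,0,0],[0,0,0]]])

```text
t: 15.32
tcp_pos: [0.4177, -0.2113, 0.3037]
eef_rot: [[0.992, 0.127, -0.005], [0.127, -0.992, -0.005], [-0.006, 0.005, -1.0]]
wrist_force: [-0.1, -0.2, 0.4]
finger_gap: 0.0429
```

```bash
python3 c.py;python3 - <<'E'
from plan import *
from pinov import *
import pickle
ps={n:viewer.get_image(n) for n in("scene","top")}; pickle.dump(ps,open("fin.pkl","wb"))
save(ps["scene"],"s16.png",(235,160,315,240),7.5);save(ps["top"],"t16.png",(195,150,305,235),7)
save(ps["scene"],"sf.png",s=1.3)
L=pinpts(CW(.075,-.070,.086),Q[2]+np.pi/2); L=L[:7]+[L[-1]]
cv2.imwrite("pics/o16.png",sidebyside(overlay(ps["scene"],L,(235,170,315,240),4.9),overlay(ps["top"],L,(245,160,305,240),6.6)))
E
```

```text
t 15.32 tcp [ 0.4177 -0.2113  0.3037] gap 0.0429 F [-0.1 -0.2  0.4] q [-0.49  0.12  1.91 -0.01  1.12 -0.61]
xang 7.276896783956156 z [-0.005 -0.005 -1.   ]
cradle tcp x,y,z [ 260.2 -231.1  303.7] yawerr(want6.6) pitch(deg, nose up+) -0.33 T [-0.04 -0.04 -0.06]
F cradle [ 0.2 -0.1  0.4]
```

View pics/s16.png

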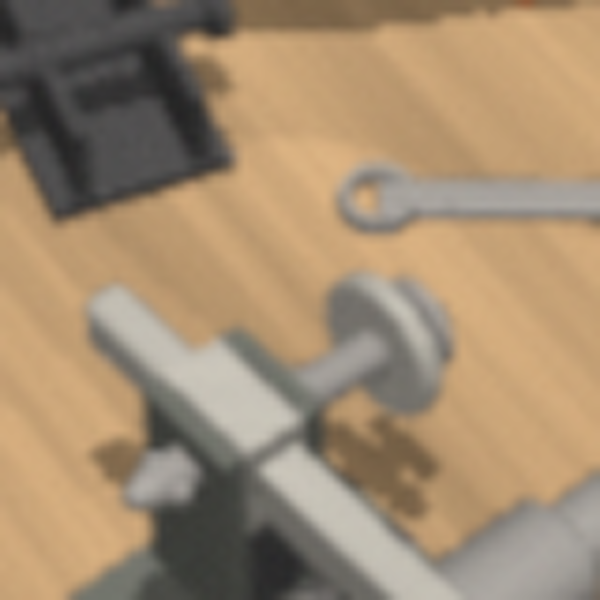

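View pics/t16.png

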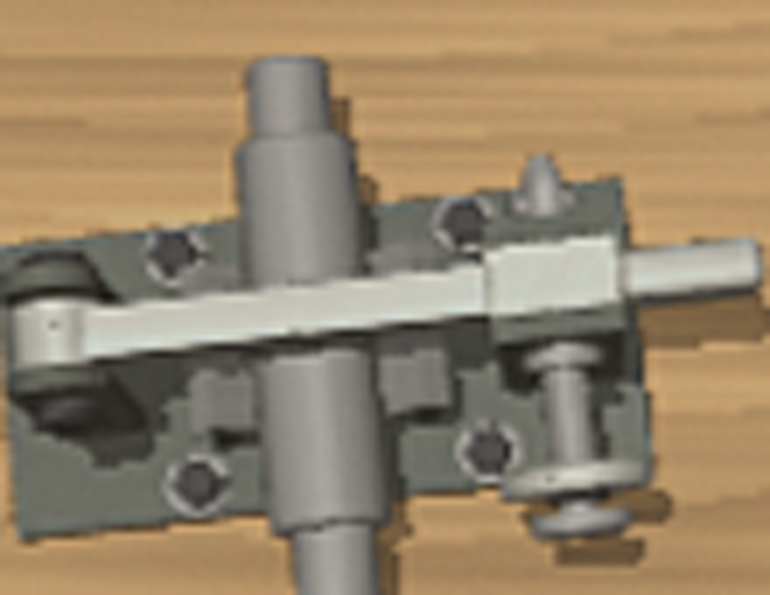

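View pics/o16.png

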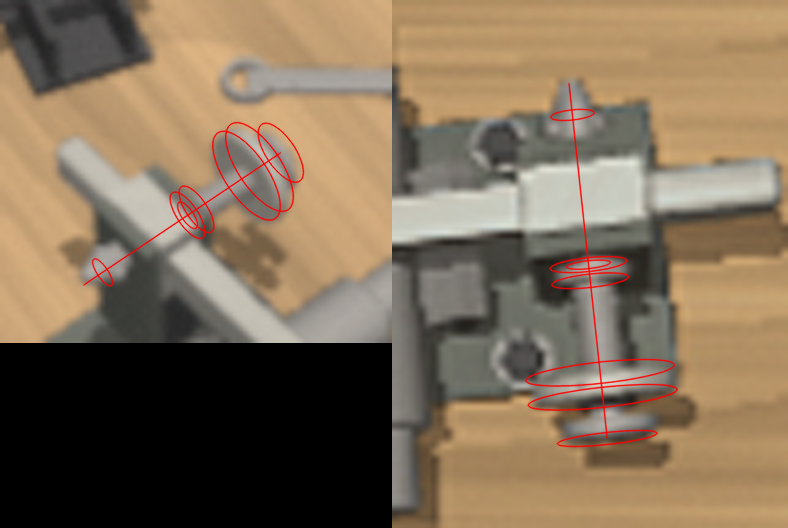

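View pics/sf.png

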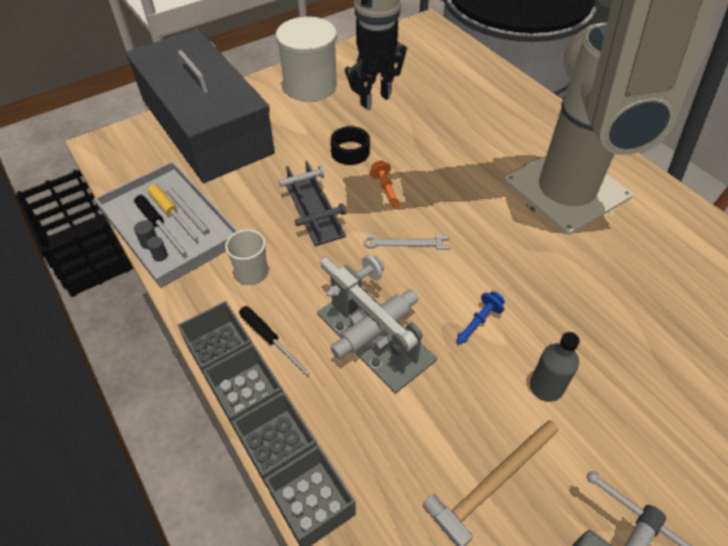

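```bash
python3 - <<'E'
import pickle
from pinov import *
ps=pickle.load(open("fin.pkl","rb"))
cv2.imwrite("pics/z5.png",overlay(ps["scene"],[],(248,192,300,232),15))
cv2.imwrite("pics/z6.png",overlay(ps["top"],[],(260,168,292,232),9.3))
E
```

```text
(no output)
```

View pics/z5.png

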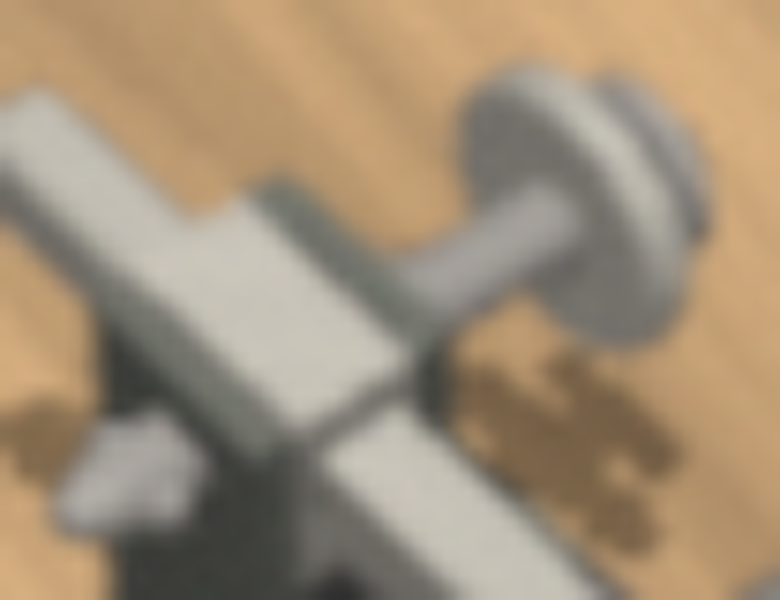

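View pics/z6.png

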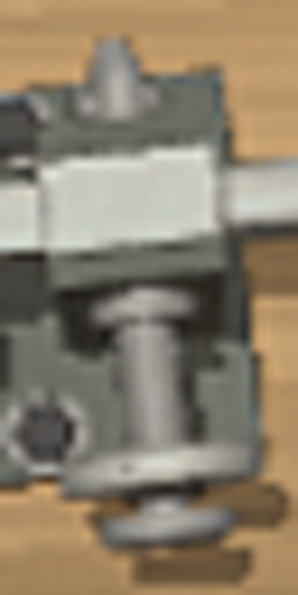

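```bash
python3 - <<'E'
from pfit import *
from plan import CW,ex,ey
import pickle
ps=pickle.load(open("fin.pkl","rb"))
T=lambda u,v,o,k:np.array([o[0]+(u+.5)/k-.5,o[1]+(v+.5)/k-.5])
S=lambda u,v:("scene",T(u,v,(248,192),15)); P=lambda u,v:("top",T(u,v,(260,168),9.3))
x=fitpin(ps,[S(490,248),P(152,390)],[(*S(60,517),.117),(*P(110,40),.117),(*S(560,207),.009)],[.55,-.01,.086,.115,0])
d=np.array([np.cos(x[3])*np.cos(x[4]),np.sin(x[3])*np.cos(x[4]),np.sin(x[4])])
for k in(0,.049,.0725,.117):
    q=x[:3]+k*d-CW(0,0,0); print("cradle coords",k,np.round([q@ex,q@ey,q[2]],4))
E
```

```text
h [ 0.5559 -0.01    0.0844] yaw,pitch [6.91 3.59] res [ 0.02  0.16  0.14 -0.01  0.11  0.01 -0.21 -0.04] sd [0.0008 0.0013 0.0024 0.0146 0.028 ]
cradle coords 0 [ 0.0761 -0.0706  0.0844]
cradle coords 0.049 [ 0.0758 -0.0217  0.0874]
cradle coords 0.0725 [0.0757 0.0017 0.0889]
cradle coords 0.117 [0.0755 0.0461 0.0917]
```

```bash
python3 - <<'E'
from rig import ctrl
print(ctrl.job_done(), ctrl.observe()["t"])
E
```

```text
the job is handed in; nothing more can be done
the job is handed in; nothing more can be done
```

I closed the keeper bar and locked it with the grey ball-lock pin, then handed the job in at about 15.5 s on the robot's clock, against the 51 s limit.

- **Bar:** I pushed it down with the shut fingers until it met its stop. The wrist force there was about 65 N, with the fingertips 99 mm above the bench, where the top of the tongue should be.
- **Pin:** I lifted it from the rack's middle place with its button held in, and the pictures showed the balls drawn in. It went through fork and bar from the robot's side with almost no force until the shoulder met the fork, where I pressed it home with about 13 N.
- **Release:** When I opened the fingers, the button sprang out and the balls stood out behind the far cheek. I then moved the gripper well clear.

**Last checks:**
- The final pictures show the bar down, the shaft in its saddle and the balls out.
- In the wide scene picture nothing else on the bench looks moved.
- A pose fit from both views puts the shoulder 0.7 mm from the fork face, within measuring error. It puts the pin's middle 1.7 mm along the hole from the fork's centre.

**What disagreed:**
- The squeezed gap read 15 mm instead of the 18 mm given.
- The final fit showed the handle drooping 3.6°, give or take 1.6°, and the pin's middle 2.9 mm high. That height is more than the hole's play allows, so I take part of it as camera error.

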